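# Mesh the drive gear of the label rewinder and switch it on

### The arm

A 6-joint arm with a two-finger parallel gripper is mounted at the origin on the work surface. World frame = base frame: x ahead of the robot, y to its left, z up, the work surface at z = 0. Lengths are in mm, angles in degrees, forces in N, time in s.
With the tool pointing down it reaches from about 350 to 850 mm from the base axis. Payload 8.1 kg.
Tool frame: the origin (TCP) lies between the finger pads; the fingertips stand 8 mm ahead of it and the grasp point (between the pads) lies 11 mm behind it (r.tip_extent is the distance from the TCP to the fingertips, in mm); z points along the fingers, y is the direction in which the jaws open and shut (so a half turn about z gives the same grasp; the last joint's range is limited). The gripper opens to 85 mm and grips with 20 to 120 N. Pads are 22 mm wide; open, the fingers measure 114 mm over their backs; the gripper's body (76 mm by 85 mm) begins 54 mm behind the grasp point. The pads swing forward as they close: fully open they stand 13 mm farther back than shut.
Start: joints at [-69.523, 7.471, 85.268, -0, 87.261, -4.893], TCP at [257.102, -542.129, 239.292] pointing down, gripper open.
Joint ranges: [-169.43, 169.43], [-51.17, 129.36], [1.28, 143.12], [-76.62, 256.62], [0, 156.53], [-152.29, 152.29]. Speed limits (degrees/s): [136.94, 136.94, 159.86, 180, 180, 180].

### API

Orientations are given as [roll, pitch, yaw] about the fixed x, y, z axes, in that order (R = Rz(yaw) Ry(pitch) Rx(roll)).
In Python, from bench import sensors, viewer, hand_in, r gives the robot as it stands. The module is installed in compiled form; this text tells all that it offers.
- The arm moves only by the tool move_arm, never from a script. Its argument "rows" is a list that holds one entry, the list of rows, each a list of 6 numbers: the shift along the tool's x, y, z in m, then the turn, a rotation vector about the tool's x, y, z in degrees. In form: [[[tx, ty, tz, rx, ry, rz], ...]]. A call has 1 to 20 rows; each row is the pose to reach, as a shift and turn from the pose commanded when the call began, along the tool's axes at that moment; what a row does not reach only later rows make up. A row lasts 1/10 s, in which the tool goes at most 50 mm and 8.59 degrees, less where a joint would pass 70% of its speed; a pose out of reach is approached as far as the arm can. A call with a gripper value outside its range is refused whole. "grip" is the opening, from 0 (shut) to 1 (fully open), set as the call begins (left out, the last holds). The fingers move at their own pace and stop on an object; "newtons" is the grip in N (left out, the last holds). Time passes only in rows, so rows that repeat a pose let the fingers close. It gives the time, the measured TCP pose, the force and the opening at its end, in the units of the state.
- sensors.sense(): the state, without advancing time (a new reading comes with each control period).
- viewer.snapshot(name): name is "scene" or "top" or "wrist"; returns a dict with "color" (384x512x3 uint8, red, green, blue), "camera_matrix" (3x3 intrinsics, pixels), "k1" (the pictures are not rectified: a ray, as slopes to the right and down, at radius r is drawn at 1 + k1 r^2 times it, then the intrinsics apply), "R" (3x3) and "t" (3): a world point X has camera coordinates R X + t. Camera axes: x right, y down, z forward; pixel columns grow to the right and rows downward; lengths in mm; the calibration is good to about 2 mm. A picture is of the moment at which its call begins. There is no depth.
- hand_in(): hands the job in, once; it reports no verdict.
The state is a dict: "time": time; "joint_pos": joint angles; "qd": joint speeds; "joint_efforts": joint torques, N m; "tool_pos": TCP position; "tcp_rot": TCP orientation; "ft_force": force on the tool from outside, world axes, zero at the start; "wrist_torque": the same for the moment, N m; "finger_gap": finger opening in mm.
Only numpy, scipy, OpenCV 4.12 (cv2) and the standard library are available. Lean on these libraries where they do the work, as an engineer would, in place of code of your own. Each camera call takes 0.05 s, during which the arm holds its last target.

### The job

Get the label rewinder on the packing bench running: take the blue eight-toothed drive gear by its grip, fit it squarely on the toothed drive ring on the sloping deck, turned so that its teeth mesh, and push it fully home. Then switch the machine on by pulling its red locking toggle outward, flipping it up the slope past its gate and letting it spring back in, and leave all the other things on the bench where they are.

Things in the scene. Friction and masses are not known exactly. Their poses are not given: they have to be found in the camera images.
- gear: the drive gear, loose, flat on the table left or right of the machine: blue wheel 64 mm over its 8 teeth (root circle 48 mm, teeth 9 mm wide, feet chamfered 1.5 mm), 16 mm thick, 0.11 to 0.23 kg, with a white bar grip on top. Origin at the centre of the underside, z up through the grip; x runs along the bar and through the middle of a tooth.
- gear_grip (a point): middle of the gear's white bar grip, 33 mm above the gear's underside; axes as the gear's. The bar is 40 mm long in x, 16 mm wide in y (pinch it here) and stands from 16 to 50 mm above the underside.
- ring_seat (a point): centre of the drive ring's floor on the sloping deck; home, the gear's origin lies here; on top of the ring's teeth it lies 12 mm higher. The frame turns with the ring: z is its axis, square out of the deck. x runs through the middle of a GAP between ring teeth, so the gear meshes with its x along this x or any multiple of 45 degrees from it; play about 4 degrees and 2 mm either way.
- drive_ring (a joint): angle of the drive ring about its axis (rad), random at the start; it turns only stiffly (about 1 N m) and any angle is fine at the end. The ring: aluminium with a dark floor, 88 mm outside, wall inside 70 mm across, 8 inward teeth 8 mm wide with tips on a 53 mm circle; teeth and wall rise 12 mm above the floor.
- rewinder: the label rewinder, fixed: light grey, 250 mm wide (y), 280 mm deep, its deck slopes 30 degrees, low at the front (-x), rising towards +x from 50 to 160 mm above the table; behind it a 170 mm high housing with a paper roll in its top, up to 194 mm. Origin under the machine on the table, x to its back, y to its left. The ring is on the deck's left half, the toggle 130 mm to the right of it.
- toggle_pivot (a point): pivot of the locking toggle, 6 mm above the deck, fixed to it. Axes: x up the slope of the deck, y across it (the toggle turns about y), z straight out of the deck. A steel gate, two cheeks 20 mm wide over both, rises 22 mm above this point; beside the toggle the deck is free for 40 mm.
- toggle_knob (a point): centre of the toggle's red bat handle, 56 mm from the pivot along the bat when let go: handle 30 mm long along the bat (its own z axis), 14 mm wide across the deck (y, pinch it here), 13 mm in x. Its frame leans and moves with the bat.
- toggle (a joint): angle of the toggle (rad) about the pivot's y axis: 0 = OFF, the bat leaning 0.45 rad down the slope from the deck's normal; 0.9 = ON, leaning 0.45 rad up the slope. Slight friction, it stays where it is left
- toggle_bat (a joint): how far the bat is pulled outward along its own length (m): 0 let go, 0.011 at its stop. A spring draws it in (3.5 N at rest, about 7 N at 10 mm). The gate lets the bat past only when it is pulled out more than about 7 mm all the way across
- six_gear: dark grey gear wheel of the same size and grip but with only SIX teeth: the wrong gear, it cannot mesh; leave it. Origin at the centre of its underside
- label_roll: white label roll standing upright, 76 mm across, 50 mm high, bystander; origin at the centre of its underside
- spray: white bottle with blue cap, 60 mm across, 160 mm tall, bystander; origin at the centre of its underside
- glove_box: green flat box 120 x 230 x 65 mm, bystander; origin at the centre of its underside
- small_carton: brown carton 110 x 140 x 100 mm, bystander; origin at the centre of its underside
- tape_roll: brown packing tape roll lying flat, 90 mm across, 48 mm high, bystander; origin at the centre of its underside
- marker: black and green marker pen lying on the table, 120 mm long, 14 mm thick, bystander; origin on its underside
Mind the look-alikes: they are no part of the job. What is shaped like the gear but yellow is not meant.

How it is judged (in metres and radians):
On the way, in this order (a step that is already met when the one before it is completed fails the run):
1. the blue gear is meshed and fully home in the drive ring while the toggle is still off (z of gear in the frame of ring_seat between -0.0025 and 0.0025 m and x of gear in the frame of ring_seat between -0.004 and 0.004 m and y of gear in the frame of ring_seat between -0.004 and 0.004 m and angle between the z axis of gear and the z axis of ring_seat, either way round below 0.06 rad and value of joint toggle below 0.2 rad), for 0.2 s.
2. the toggle is flipped on (value of joint toggle above 0.75 rad), for 0.1 s.
At the end, for the whole second after the job is handed in: The blue gear lies at rest fully home in the drive ring (within 2.5 mm of the floor, 4 mm of the axis, square to it within 3.4 degrees), and the toggle is on (above 0.75 rad) with its bat sprung back in (under 3 mm) (z of gear in the frame of ring_seat between -0.0025 and 0.0025 m and x of gear in the frame of ring_seat between -0.004 and 0.004 m and y of gear in the frame of ring_seat between -0.004 and 0.004 m and angle between the z axis of gear and the z axis of ring_seat, either way round below 0.06 rad and value of joint toggle above 0.75 rad and value of joint toggle_bat below 0.003 m and linear speed of gear below 0.02 m/s); the robot touches nothing.
It fails at once if the toggle is forced through its gate without being pulled out (value of joint toggle between 0.25 and 0.65 rad and value of joint toggle_bat below 0.004 m).
It fails at once if a bystander is moved by more than 30 mm (distance of any of six_gear, label_roll, spray, glove_box, small_carton, tape_roll, marker from where it was at the start of the episode above 0.03 m).
It also fails if it takes over 51 s, if anything falls off the work surface, if the arm or the gripper's body presses on something with over 40 N, if the wrist force passes 120 N, or if a joint passes its speed limit or range.

## Working session

There is one attempt and no reset: what is moved stays moved. The work goes in short steps, Python scripts to look and compute and a tool call to move; the robot and the scene stay as the last step left them, time stands still between calls to the robot, and variables do not carry over. Pictures are saved under pics/ and viewed, and the job is handed in when it is done.

Besides the shell and the picture viewer there is one more tool, called after ">>>" as name(argument=value, ...) on one line, values as JSON. move_arm: Moves the arm, as the interface text tells. Its arguments: {"type":"object","properties":{"rows":{"type":"array","items":{"type":"array","items":{"type":"array","items":{"type":"number"}}}},"grip":{"type":"number"},"newtons":{"type":"number"}},"required":["rows"]}

```bash
mkdir -p pics
python3 - <<'E'
from bench import sensors, viewer, r
import cv2, pickle
print(sensors.sense())
for n in ["scene","top","wrist"]:
    s=viewer.snapshot(n); pickle.dump(s,open(f"pics/{n}0.pkl","wb"))
    cv2.imwrite(f"pics/{n}0.png",cv2.resize(s["color"][:,:,::-1],(800,600),interpolation=cv2.INTER_CUBIC))
    print(n,s["camera_matrix"],s["k1"],s["R"],s["t"])
E
```

```text
{'time': 0.0, 'joint_pos': array([-6.95214519e+01,  7.51592037e+00,  8.53316675e+01,  1.69065770e-03,
        8.72594768e+01, -4.89260026e+00]), 'qd': array([ 0.10687869, -0.08596282, -0.00094264, -0.06290103,  0.01573963,
       -0.0327544 ]), 'joint_efforts': array([-3.42043886e-04, -5.69400001e+01, -5.00559032e+01, -1.33652488e-04,
        1.46425003e-02, -4.11229962e-05]), 'tool_pos': array([ 256.93257479, -541.60681806,  238.21304401]), 'tcp_rot': array([-1.79893469e+02, -1.08137705e-02,  2.53710559e+01]), 'ft_force': array([0.58927744, 0.44843535, 0.03626948]), 'wrist_torque': array([-0.0056032 ,  0.00270598, -0.06739149]), 'finger_gap': 85.37263804420657}
scene [[374.53631014   0.         256.26993105]
 [  0.         374.53631014 195.41556661]
 [  0.           0.           1.        ]] 0.006703801530518279 [[-0.36248181  0.93193954  0.00977901]
 [ 0.75020433  0.29798875 -0.59025093]
 [-0.55299222 -0.20661897 -0.80716058]] [ 199.32874488 -342.61589346 1563.40147371]
top [[411.75819554   0.         246.00688944]
 [  0.         411.75819554 191.23039896]
 [  0.           0.           1.        ]] -0.035708220243734705 [[ 0.01606069 -0.99981513 -0.01057153]
 [-0.98803315 -0.01424752 -0.15358225]
 [ 0.15340324  0.01291166 -0.98807932]] [6.09114802e-01 5.56368971e+02 1.44964881e+03]
wrist [[278.48795543   0.         255.39074039]
 [  0.         278.48795543 194.63106554]
 [  0.           0.           1.        ]] -0.013221901875193162 [[ 0.42893971 -0.90332935 -0.00261056]
 [-0.86404374 -0.4111248   0.29052507]
 [-0.26351309 -0.1223621  -0.95686382]] [-598.19703341  -37.99873936  381.52600972]
```

View pics/scene0.png

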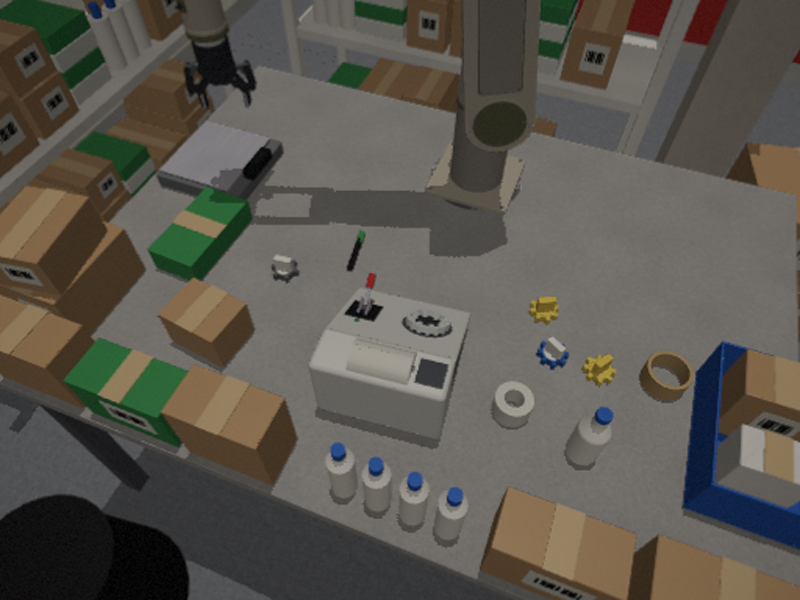

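View pics/top0.png

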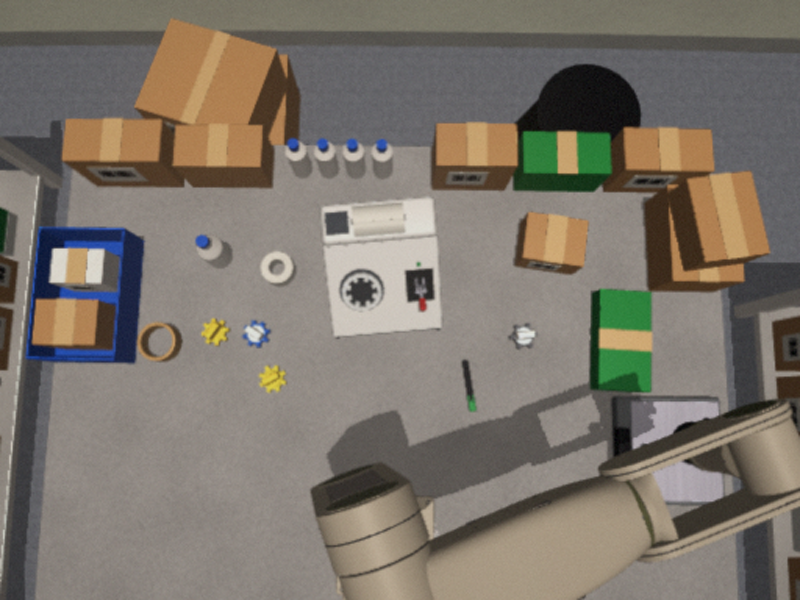

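View pics/wrist0.png

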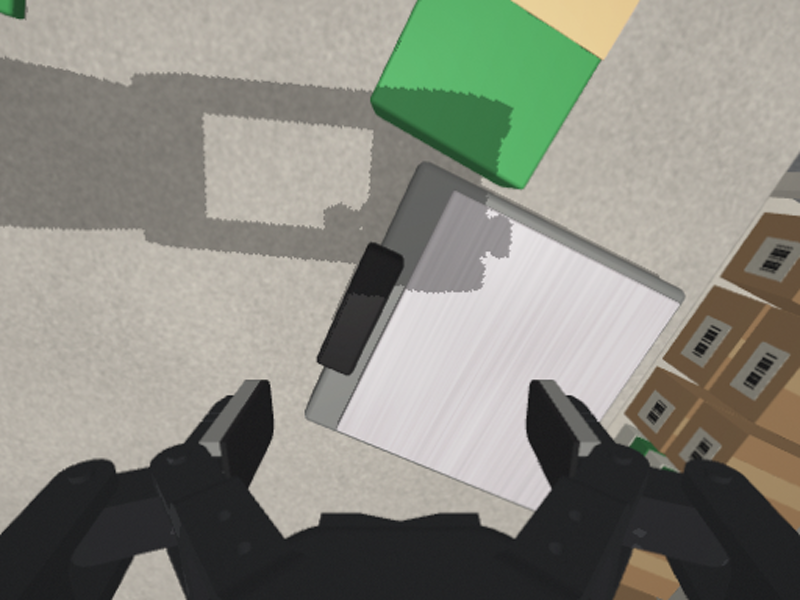

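```bash
cat > h.py <<'E'
import numpy as np, cv2, pickle
from scipy.spatial.transform import Rotation as Rot
def ray(s,p):
    K=s["camera_matrix"];q=cv2.undistortPoints(np.array([[p]],float),K,np.array([s["k1"],0,0,0.]))[0,0]
    R=np.array(s["R"]);t=np.array(s["t"]);c=-R.T@t;d=R.T@np.array([q[0],q[1],1]);return c,d/np.linalg.norm(d)
def onz(s,p,z):
    c,d=ray(s,p);return c+d*(z-c[2])/d[2]
def tri(*sp):
    A=np.zeros((3,3));b=np.zeros(3);L=[]
    for s,p in sp:
        c,d=ray(s,p);M=np.eye(3)-np.outer(d,d);A+=M;b+=M@c;L.append((c,M))
    X=np.linalg.solve(A,b);return X,[round(float(np.linalg.norm(M@(X-c))),2) for c,M in L]
def proj(s,X):
    X=np.atleast_2d(np.array(X,float));rv=cv2.Rodrigues(np.array(s["R"]))[0]
    return cv2.projectPoints(X,rv,np.array(s["t"],float),s["camera_matrix"],np.array([s["k1"],0,0,0.]))[0][:,0]
def load(n): return pickle.load(open(f"pics/{n}.pkl","rb"))
def snap(n,f):
    from bench import viewer
    s=viewer.snapshot(n);pickle.dump(s,open(f"pics/{f}.pkl","wb"));cv2.imwrite(f"pics/{f}.png",cv2.resize(s["color"][:,:,::-1],(800,600),interpolation=cv2.INTER_CUBIC));return s
def crop(s,c,half,f,k=8,pts=[]):
    # crop half-width (px) at c, magnified k; grid ticks each 5px
    x0,y0=int(c[0]-half),int(c[1]-half*0.75);w,h=int(2*half),int(1.5*half)
    im=s["color"][y0:y0+h,x0:x0+w,::-1];im=cv2.resize(im,None,fx=k,fy=k,interpolation=cv2.INTER_CUBIC)
    for X in range(x0,x0+w,5):
        if X%10==0: cv2.line(im,(int((X-x0+.5)*k),0),(int((X-x0+.5)*k),8),(0,0,255),1);cv2.putText(im,str(X),(int((X-x0+.5)*k),18),0,.35,(0,0,255),1)
    for Y in range(y0,y0+h,5):
        if Y%10==0: cv2.line(im,(0,int((Y-y0+.5)*k)),(8,int((Y-y0+.5)*k)),(0,0,255),1);cv2.putText(im,str(Y),(10,int((Y-y0+.5)*k)+4),0,.35,(0,0,255),1)
    for p in pts: cv2.circle(im,(int((p[0]-x0+.5)*k),int((p[1]-y0+.5)*k)),2,(0,255,255),-1)
    cv2.imwrite(f"pics/{f}.png",im);print(f,im.shape)
E
python3 - <<'E'
from h import *
s=load("scene0");t=load("top0")
crop(t,(164,213),32,"tg",12);crop(s,(354,225),32,"sg",12)
crop(t,(245,180),50,"tr",8);crop(s,(255,202),50,"sr",8)
print(onz(t,(164,213),0))
w=load("wrist0");st=[256.93,-541.6,238.2]
R=Rot.from_euler('xyz',[-179.893,-.0108,25.371],degrees=True).as_matrix()
c=-w["R"].T@w["t"];print("cam in tool",R.T@(c-st),"axis",R.T@w["R"].T)
E
```

```text
tg (576, 768, 3)
sg (576, 768, 3)
tr (600, 800, 3)
sr (600, 800, 3)
[476.77065196 312.8743726    0.        ]
cam in tool [  74.73038833   -0.56875767 -136.33148534] axis [[ 5.12330507e-04 -9.56811786e-01 -2.90707661e-01]
 [ 9.99999593e-01  7.06244642e-04 -5.62121061e-04]
 [ 7.43154784e-04 -2.90707255e-01  9.56811758e-01]]
```

```bash
python3 -c "
import cv2,numpy as np
a=[cv2.resize(cv2.imread(f'pics/{n}.png'),(400,300)) for n in ['tg','sg','tr','sr']]
cv2.imwrite('pics/m.png',np.vstack([np.hstack(a[:2]),np.hstack(a[2:])]))"
```

```text
(no output)
```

View pics/m.png

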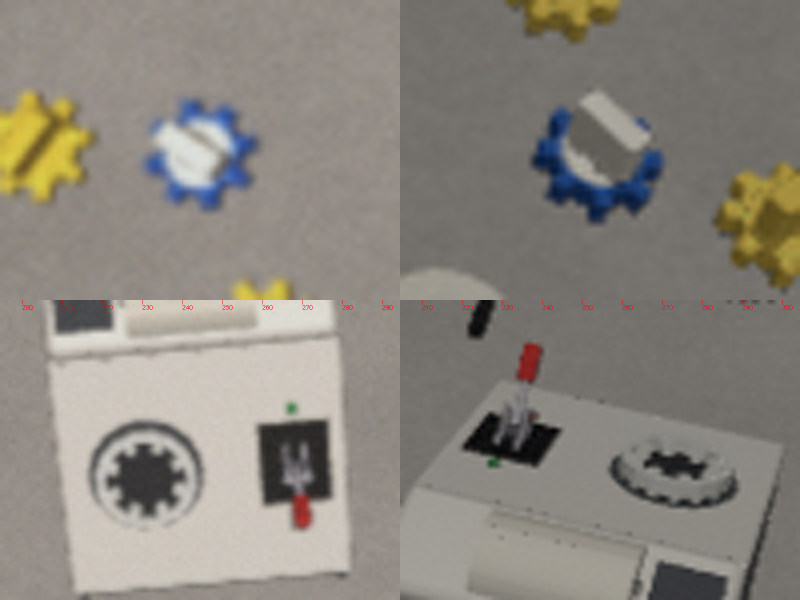

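Run:
```python
from h import *
s=load("scene0");t=load("top0")
for n,a,b in [("ring",(231,185),(273.2,205.5)),("knob",(270,194.2),(237,179)),("bar top",(161.9,212.2),(355.9,220))]:
    print(n,*tri((t,a),(s,b)))
# machine front corners on top view (800 coords)
for p in [(335,337),(440,328)]: print(onz(t,np.array(p)*.64,50))
```

```text
ring [565.80657546  60.35351738 116.99006836] [0.07, 0.07]
knob [531.50606728 -73.19011967 144.84427744] [0.05, 0.05]
bar top [474.78880038 311.36840362  47.05074813] [0.77, 0.77]
[465.03292481 120.68912626  50.        ]
[ 489.33180407 -119.52097584   50.        ]
```

```bash
cat >> h.py <<'E'
def Rdeck(yaw=5.8,sl=30): return Rot.from_euler('ZY',[yaw,-sl],degrees=True).as_matrix()
def cur():
    from bench import sensors
    q=sensors.sense();return np.array(q["tool_pos"]),Rot.from_euler('xyz',q["tcp_rot"],degrees=True).as_matrix(),q
def delta(p,R):
    p0,R0,q=cur();d=R0.T@(np.array(p)-p0)/1000;rv=Rot.from_matrix(R0.T@R).as_rotvec(degrees=True)
    print("t",round(q["time"],2),"delta",np.round(d,4),np.round(rv,2),"norm",round(np.linalg.norm(d)*1000),round(np.linalg.norm(rv),1),"j",np.round(q["joint_pos"],1))
FL=np.diag([1,-1,-1.])
def tool(Rb,psi): return Rb@Rot.from_euler('z',psi,degrees=True).as_matrix()@FL
E
python3 - <<'E'
from h import *
D=Rdeck();print(D)
delta(np.array([566,60,112])+D[:,2]*140,tool(D,60))
E
```

```text
[[ 8.61591968e-01 -1.01056297e-01 -4.97440354e-01]
 [ 8.75173206e-02  9.94880709e-01 -5.05281486e-02]
 [ 5.00000000e-01  3.46944695e-18  8.66025404e-01]]
t 0.15 delta [ 0.4711 -0.4347  0.0059] [-19.67  23.5  -39.51] norm 641 50.0 j [-69.5   7.5  85.3  -0.   87.3  -4.9]
```

>>> move_arm(rows=[[[0.471,-0.435,-0.04,-19.7,23.5,-39.5],[0.471,-0.435,-0.04,-19.7,23.5,-39.5],[0.471,-0.435,-0.04,-19.7,23.5,-39.5],[0.471,-0.435,-0.04,-19.7,23.5,-39.5],[0.471,-0.435,-0.04,-19.7,23.5,-39.5],[0.471,-0.435,-0.04,-19.7,23.5,-39.5],[0.471,-0.435,-0.04,-19.7,23.5,-39.5],[0.471,-0.435,-0.04,-19.7,23.5,-39.5],[0.471,-0.435,-0.04,-19.7,23.5,-39.5],[0.471,-0.435,-0.02,-19.7,23.5,-39.5],[0.471,-0.435,0.006,-19.7,23.5,-39.5],[0.471,-0.435,0.006,-19.7,23.5,-39.5],[0.471,-0.435,0.006,-19.7,23.5,-39.5],[0.471,-0.435,0.006,-19.7,23.5,-39.5],[0.471,-0.435,0.006,-19.7,23.5,-39.5],[0.471,-0.435,0.006,-19.7,23.5,-39.5],[0.471,-0.435,0.006,-19.7,23.5,-39.5],[0.471,-0.435,0.006,-19.7,23.5,-39.5]]])

```text
time: 1.95
tool_pos: [496.6, 50.6, 233.9]
tcp_rot: [153.3, -14.4, 69.0]
ft_force: [-0.3, 0.3, -0.4]
finger_gap: 85.4
```

Run:
```python
from h import *
D=Rdeck()
delta(np.array([566,60,112])+D[:,2]*140,tool(D,60))
snap("wrist","w1")
```

```text
t 1.95 delta [ 0.0018 -0.0014  0.0006] [ 0.2   0.13 -0.14] norm 2 0.3 j [ -3.1 -40.1 129.7   4.9  60.6  20. ]
```

View pics/w1.png

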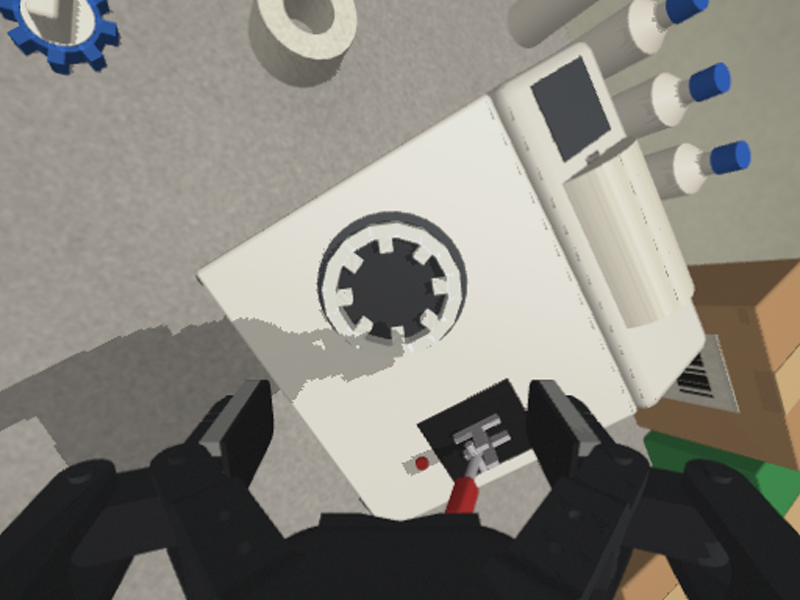

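Run:
```python
from h import *
s=load("w1")
crop(s,(251,182),50,"w1r",8);crop(s,(300,290),40,"w1t",10)
```

```text
w1r (600, 800, 3)
w1t (600, 800, 3)
```

View pics/w1r.png

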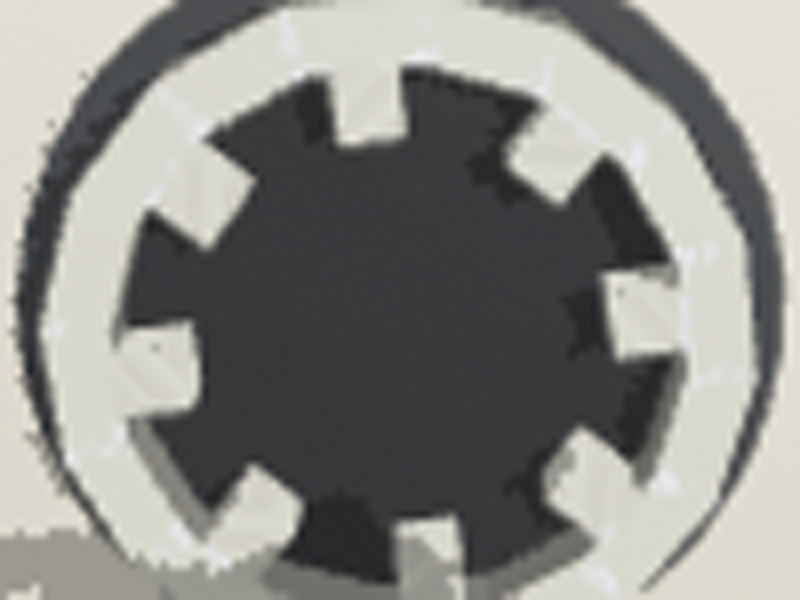

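View pics/w1t.png

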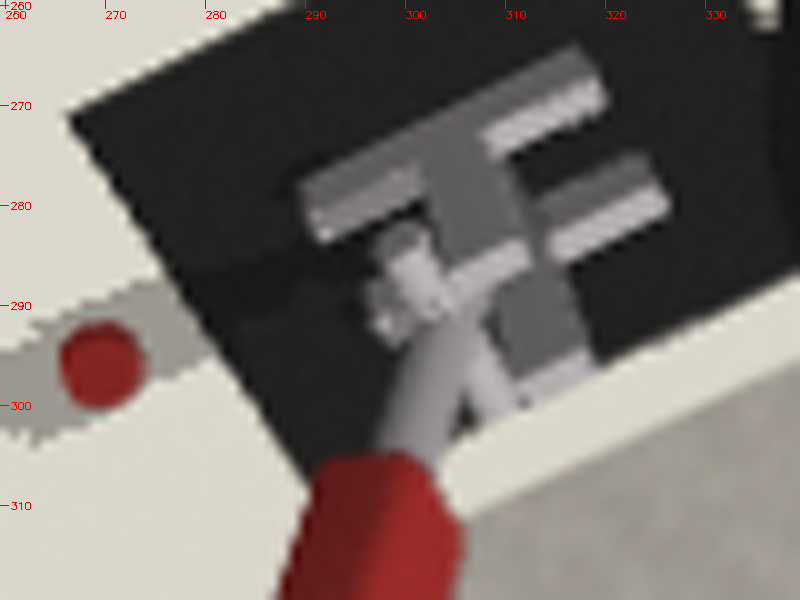

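View pics/tr.png

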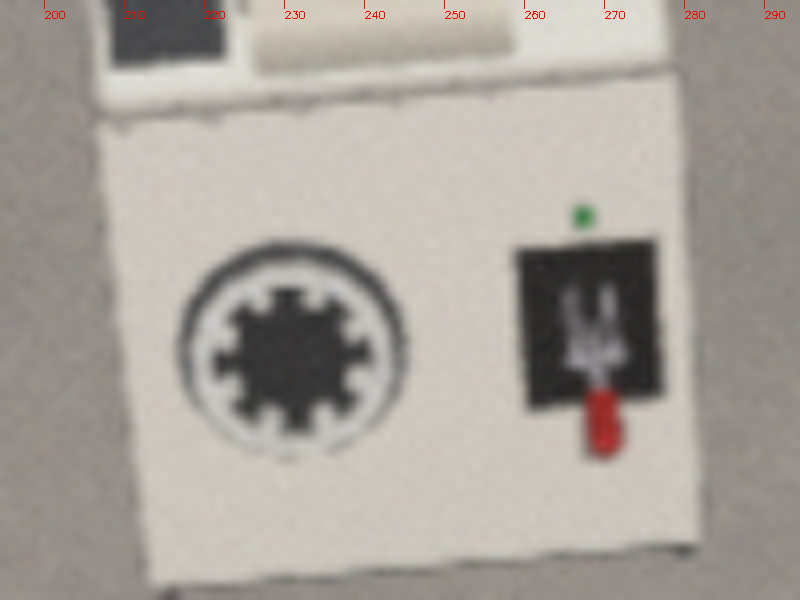

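View pics/sr.png

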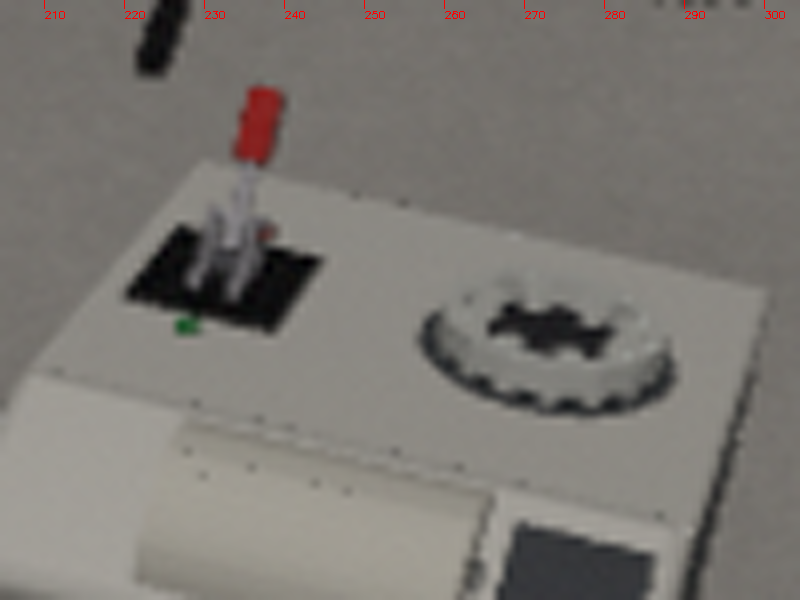

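```bash
cat > fit.py <<'E'
from h import *
from scipy.optimize import least_squares
w=load("w1");t=load("top0");s=load("scene0")
T=np.array([(372,142),(534,182),(611,316),(565,460),(428,519),(279,487),(196,362),(232,213)],float)
T=np.c_[201+T[:,0]/8-.5,144+T[:,1]/8-.5]
u=lambda p:((p[0]+.5)*.64-.5,(p[1]+.5)*.64-.5)
C=[(w,{'fl':u((198,273)),'bl':u((490,95))}),(t,{'fl':(213.25,214.6),'fr':(282,209.4),'bl':(207,156.2),'br':(279.25,150.25)}),(s,{'fl':(300.1,199.5),'fr':(230.1,183.5),'br':(209.25,209.75),'bl':(290.1,228.75)})]
# ring-only fit in w1, deck orientation free
def ringpts(c,D,phi):
    a=np.deg2rad(phi+22.5+45*np.arange(8));return c+ (np.c_[26.5*np.cos(a),26.5*np.sin(a),12+0*a])@D.T
def res1(p):
    D=Rdeck(p[4],p[5]);P=proj(w,ringpts(p[:3],D,p[3]));
    d=np.linalg.norm(P[:,None]-T[None],axis=2);return (P-T[d.argmin(1)]).ravel()
best=min((least_squares(res1,[566,60,105,ph,5.8,30]) for ph in range(0,45,5)),key=lambda r:r.cost)
print("ring w1 free",np.round(best.x,2),best.cost)
def res1b(p): return res1(np.r_[p,YAW,30])
def corners(p):
    xf,yf,yaw=p[:3];Y=Rot.from_euler('z',yaw,degrees=True).as_matrix()
    o=np.array([xf,yf,0]);L={'fl':(0,125,50),'fr':(0,-125,50),'bl':(190.5,125,160),'br':(190.5,-125,160)}
    return {k:o+Y@np.array(v) for k,v in L.items()}
def res2(p):
    c=corners(p);c={k:v+[0,0,p[3]] for k,v in c.items()};return np.concatenate([(proj(cm,c[k])[0]-o) for cm,dd in C for k,o in dd.items()])
b=least_squares(res2,[477,0,5.8,0],loss='soft_l1');print("machine",np.round(b.x,2),np.round(res2(b.x).reshape(-1,2),1).tolist())
YAW=b.x[2]
best=min((least_squares(res1b,[566,60,105,ph]) for ph in range(0,45,5)),key=lambda r:r.cost)
print("ring w1",np.round(best.x,2),best.cost)
D=Rdeck(YAW);f=np.array([b.x[0],b.x[1],50])
print("ring seat in deck frame from front edge centre",D.T@(best.x[:3]-f))
top12=best.x[:3]+12*D[:,2]
print("proj ring top in top/scene",proj(t,top12),proj(s,top12),"obs 231,186.1 / 272.5,205.5")
E
python3 fit.py
```

```text
ring w1 free [568.7   62.76 105.16  -9.06  15.94  36.2 ] 0.44809224139269593
machine [478.65   0.65   5.38  -1.36] [[-0.9, 0.1], [0.4, -0.1], [-0.0, 0.6], [0.8, 0.3], [-0.3, 0.0], [0.9, 0.2], [0.6, 0.8], [-1.2, 0.1], [-3.0, 0.3], [0.7, 2.2]]
ring w1 [570.52  60.25  98.3   44.64] 2.2333192539656057
ring seat in deck frame from front edge centre [108.20227026  50.73272455  -6.69725779]
proj ring top in top/scene [[231.27568893 185.76758001]] [[272.98663511 206.65404168]] obs 231,186.1 / 272.5,205.5
```

>>> move_arm(rows=[[[-0.075,0.043,0,0,0,0],[-0.075,0.043,0,0,0,0],[-0.075,0.043,0,0,0,0],[-0.075,0.043,0,0,0,0]]])

```text
time: 2.4
tool_pos: [504.6, -35.3, 233.4]
tcp_rot: [153.4, -14.4, 69.0]
ft_force: [-0.4, 0.4, 0.4]
finger_gap: 85.6
```

Run:
```python
from h import *
s=snap("wrist","w2")
print(cur()[2]["tool_pos"])
```

```text
[504.60203511 -34.20008084 233.34463232]
```

View pics/w2.png

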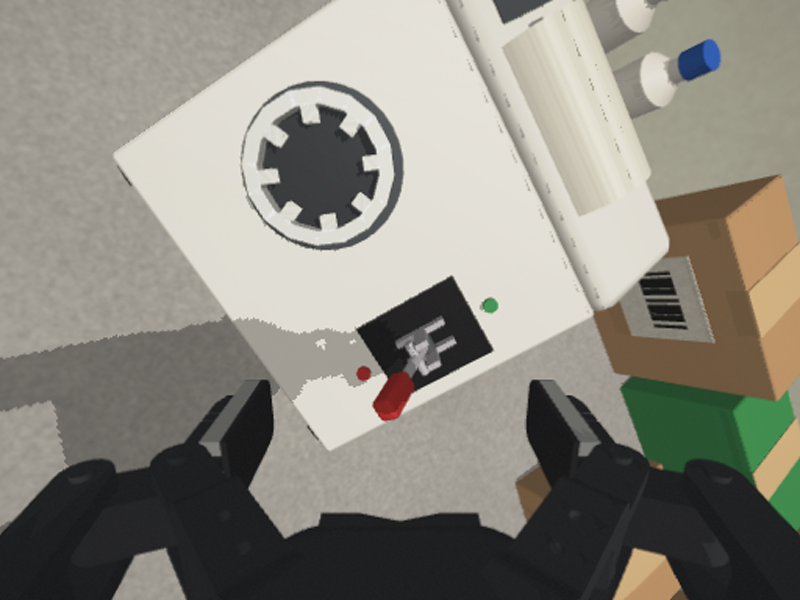

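Whole deck visible: ring at (320,165), toggle gate (425,345), knob end (390,408), four deck corners (115,155), (330,450), (590,310).

Run:
```python
from h import *
s=load("w2")
crop(s,(205,106),55,"w2r",7);crop(s,(268,232),44,"w2t",9)
import cv2
```

```text
w2r (574, 770, 3)
w2t (594, 792, 3)
```

View pics/w2r.png

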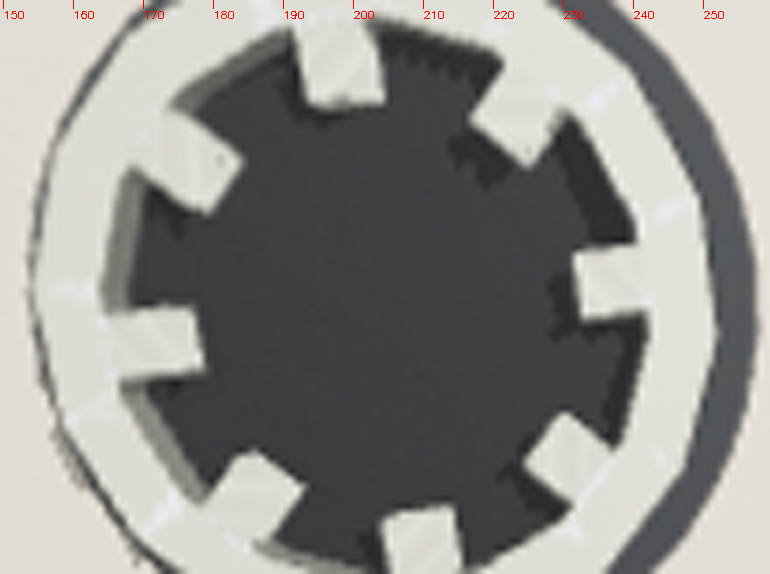

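View pics/w2t.png

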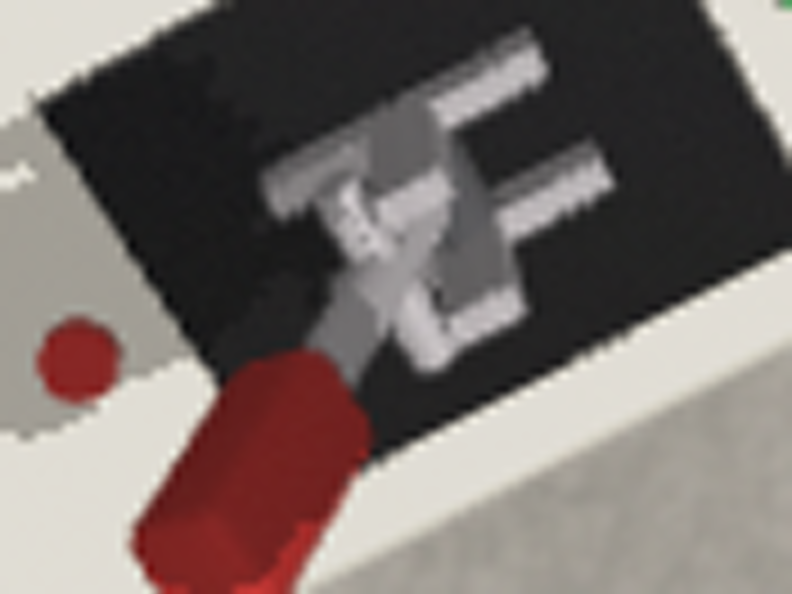

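```bash
cat >> fit.py <<'E'
print("----joint")
w2=load("w2")
T2=np.array([(346,105),(500,144),(577,287),(544,437),(418,514),(280,470),(200,338),(226,187)],float)
T2=np.c_[150+T2[:,0]/7-.5,64+T2[:,1]/7-.5]
C.append((w2,{'fl':u((115,155)),'fr':u((330,450)),'br':u((592,311))}))
b=least_squares(res2,[477,0,5.8,0],loss='soft_l1');print("machine",np.round(b.x,2),np.round(res2(b.x).reshape(-1,2),1).tolist())
YAW=b.x[2];f=np.array([b.x[0],b.x[1],50+b.x[3]])
def rr(cm,T,p,D):
    P=proj(cm,ringpts(p[:3],D,p[3]));d=np.linalg.norm(P[:,None]-T[None],axis=2);return (P-T[d.argmin(1)]).ravel()
for fr in (0,1):
    def res3(p):
        D=Rdeck(p[4],p[5]) if fr else Rdeck(YAW,30)
        return np.r_[rr(w,T,p,D),rr(w2,T2,p,D),2*(proj(t,p[:3]+12*D[:,2])[0]-[231,186.4])]
    best=min((least_squares(res3,[566,60,105,ph,YAW,30]) for ph in range(0,45,5)),key=lambda r:r.cost)
    print("ring",np.round(best.x,2),best.cost,np.round(best.fun[-2:],2))
    D=Rdeck(YAW);print("in deck",D.T@(best.x[:3]-f))
m1,m2=T.mean(0),T2.mean(0)
print("tri ringtop",tri((w,m1),(w2,m2)),tri((w,m1),(w2,m2),(t,(231,186.4))))
E
python3 fit.py|sed -n '/joint/,$p'
```

```text
----joint
machine [480.33   1.25   5.59  -3.93] [[-0.2, -0.8], [-1.0, -0.6], [-0.1, 0.3], [0.5, -0.2], [-0.6, -0.1], [0.4, -0.2], [0.6, 1.6], [-1.2, 1.1], [-2.8, 1.5], [0.9, 3.2], [-0.1, 0.4], [-0.4, 0.8], [1.6, 3.0]]
ring [ 5.6851e+02  6.1430e+01  1.0293e+02 -3.1000e-01  5.5900e+00  3.0000e+01] 5.570714595923651 [-0.27 -0.57]
in deck [109.50784393  51.30051444   2.43231715]
ring [569.16  62.13 104.38  -4.78  10.84  36.57] 2.3530366402872938 [-0.25 -0.41]
in deck [110.85922816  51.93031779   3.33177851]
tri ringtop (array([562.15217259,  61.20356471, 114.76533572]), [0.02, 0.02]) (array([561.60346988,  60.89986619, 115.5565904 ]), [0.52, 0.27, 0.78])
```

Run:
```python
from h import *
t=load("top0")
for n,p in [("spray",(205,243)),("roll",(277,267)),("y1",(215,331)),("y2",(272,378)),("gear",(256,333))]: print(n,onz(t,np.array(p)*.64,20)[:2].round())
delta([476,312,150],tool(np.eye(3),60))
```

```text
spray [689. 443.]
roll [633. 266.]
y1 [478. 406.]
y2 [370. 267.]
gear [474. 309.]
t 2.45 delta [ 0.2825 -0.2056  0.0745] [ 25.3  -16.22   5.51] norm 357 30.6 j [-17.8 -37.7 128.4  13.   62.    3.2]
```

>>> move_arm(rows=[[[0.28,-0.206,0.03,25.3,-16.2,5.5],[0.28,-0.206,0.03,25.3,-16.2,5.5],[0.28,-0.206,0.03,25.3,-16.2,5.5],[0.28,-0.206,0.05,25.3,-16.2,5.5],[0.28,-0.206,0.0745,25.3,-16.2,5.5],[0.28,-0.206,0.0745,25.3,-16.2,5.5],[0.28,-0.206,0.0745,25.3,-16.2,5.5],[0.28,-0.206,0.0745,25.3,-16.2,5.5],[0.28,-0.206,0.0745,25.3,-16.2,5.5],[0.28,-0.206,0.0745,25.3,-16.2,5.5],[0.28,-0.206,0.0745,25.3,-16.2,5.5]]], grip=0.6)

```text
time: 3.55
tool_pos: [474.5, 309.9, 150.0]
tcp_rot: [179.9, -0.0, 60.1]
ft_force: [-0.0, 0.8, 0.8]
finger_gap: 51.3
```

Run:
```python
from h import *
delta([476,312,150],tool(np.eye(3),60))
s=snap("wrist","w3")
```

```text
t 3.55 delta [ 0.0026  0.0002 -0.    ] [ 0.08 -0.05  0.14] norm 3 0.2 j [28.   5.7 96.7 -0.  77.6 57.9]
```

View pics/w3.png

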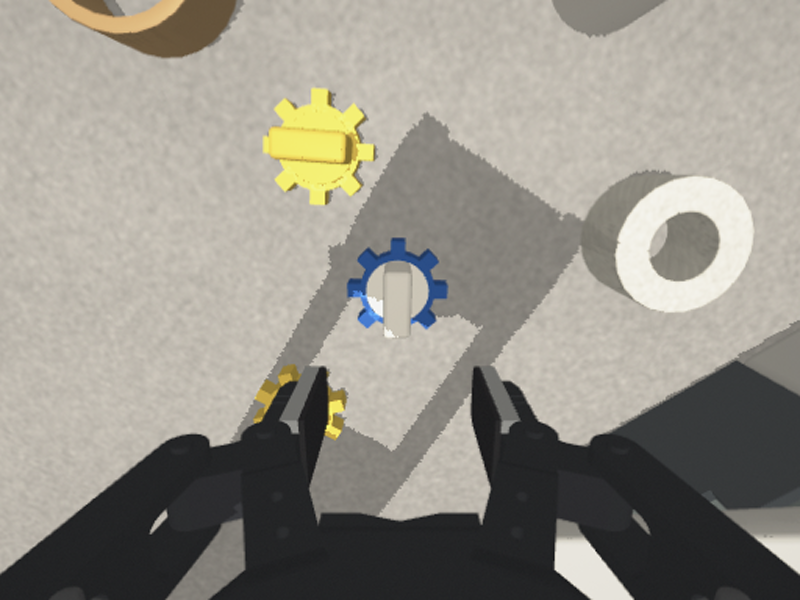

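Run:
```python
from h import *
s=load("w3")
crop(s,(254,185),40,"w3g",10)
```

```text
w3g (600, 800, 3)
```

View pics/w3g.png

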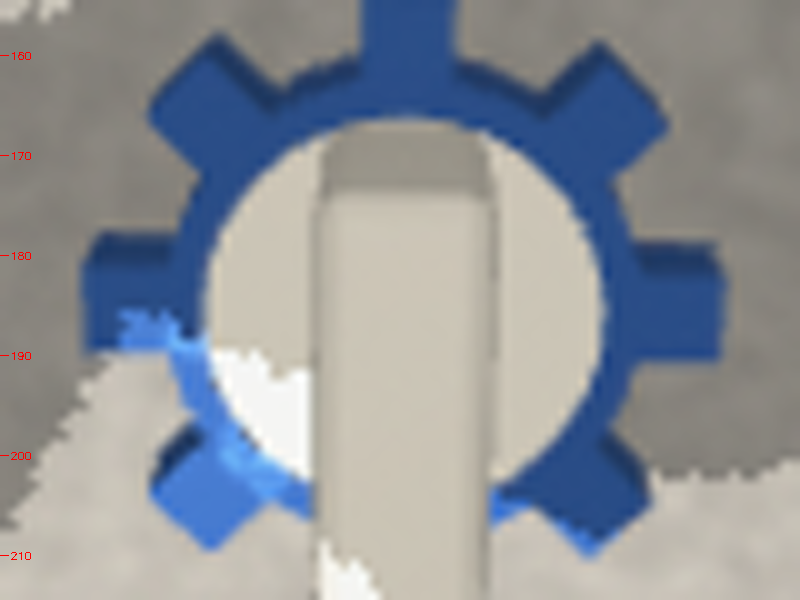

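View pics/tg.png

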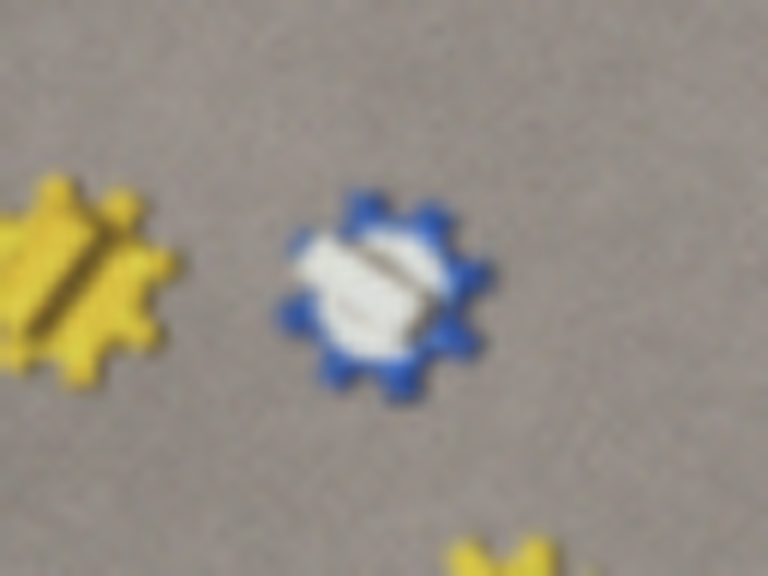

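View pics/sg.png

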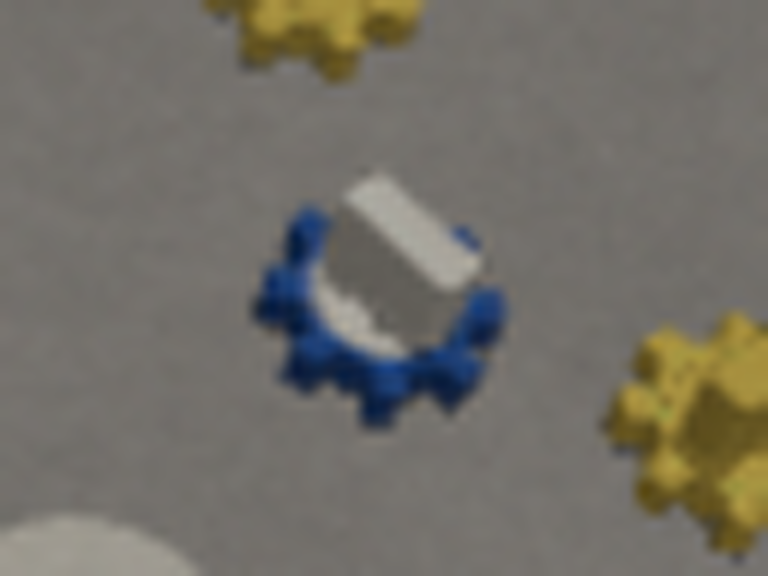

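Run:
```python
from h import *
s=load("w3");t=load("top0");sc=load("scene0")
print(onz(s,(254,185.4),16))
for y in (165,205):
  print(onz(s,(214+40.3-.5,y),50))
# teeth left & right mid (tips) z=16: left (85,~300)? right(722,~305)
a=onz(s,(214+8.3-.5,155+30.5-.5),16);b=onz(s,(214+72.2-.5,155+31-.5),16);print(a,b,np.linalg.norm(a-b),np.degrees(np.arctan2(*(b-a)[1::-1])))
# bar top centre from top,scene,w3(bar far top edge etc)
tb=(132+363/12-.5,189+273/12-.5);sb=(322+412/12-.5,201+232/12-.5)
print(tri((t,tb),(sc,sb)),onz(t,tb,50),onz(sc,sb,50))
```

```text
[474.63704221 313.07795824  16.        ]
[488.15990203 336.66108263  50.        ]
[470.05103222 305.20522595  50.        ]
[446.81961932 329.52120825  16.        ] [502.1957144  297.14596435  16.        ] 64.14568048223462 -30.312390540210878
(array([477.7287791 , 310.8307845 ,  52.01194556]), [0.62, 0.62]) [478.03037185 310.64974661  50.        ] [476.10384821 311.57828372  50.        ]
```

Run:
```python
from h import *
delta([475.8,312.1,29],tool(np.eye(3),60))
```

```text
t 3.6 delta [ 0.0025 -0.0004  0.1211] [ 0.08 -0.06  0.1 ] norm 121 0.1 j [28.   5.7 96.7 -0.  77.6 57.9]
```

>>> move_arm(rows=[[[0.0025,-0.0004,0.045,0,0,0],[0.0025,-0.0004,0.085,0,0,0],[0.0025,-0.0004,0.11,0,0,0],[0.0025,-0.0004,0.121,0,0,0],[0.0025,-0.0004,0.121,0,0,0],[0.0025,-0.0004,0.121,0,0,0]]])

```text
time: 4.2
tool_pos: [476.2, 313.1, 29.8]
tcp_rot: [179.9, -0.1, 60.1]
ft_force: [-0.5, -0.5, 0.7]
finger_gap: 51.1
```

>>> move_arm(rows=[[[0,0,0,0,0,0],[0,0,0,0,0,0],[0,0,0,0,0,0],[0,0,0,0,0,0],[0,0,0,0,0,0],[0,0,0,0,0,0]]], grip=0, newtons=80)

```text
time: 4.8
tool_pos: [476.3, 313.8, 29.9]
tcp_rot: [179.9, -0.2, 60.2]
ft_force: [-0.1, -0.2, 6.8]
finger_gap: 14.8
```

Run:
```python
from h import *
D=Rdeck(5.6)
p,R,q=cur();print(p,q["tcp_rot"],q["finger_gap"],q["ft_force"])
s=snap("wrist","w4")
```

```text
[476.26505317 313.79571238  29.85351192] [ 1.79884784e+02 -1.55377056e-01  6.01965227e+01] 14.76503340507915 [-0.12604807 -0.17751785  6.77479148]
```

View pics/w4.png

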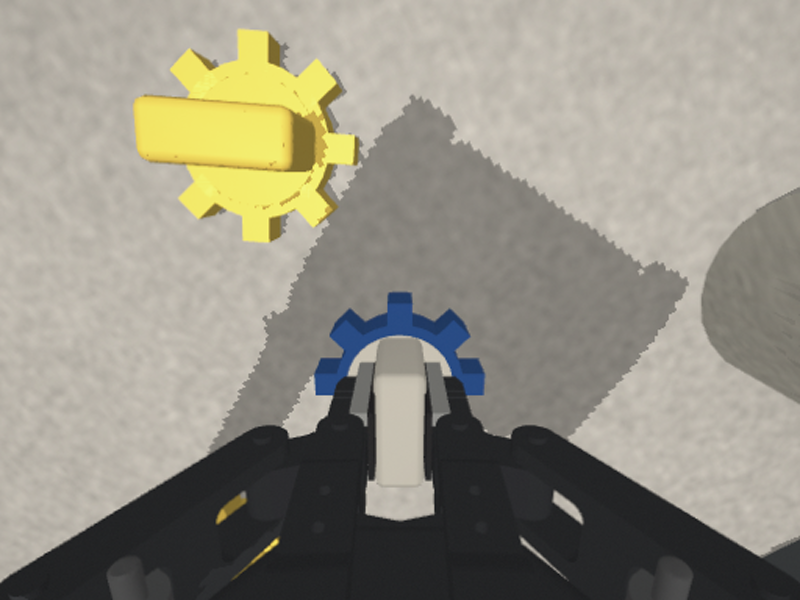

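Run:
```python
from h import *
s=load("w4")
crop(s,(255.5,215),64,"w4g",6)
p,R,q=cur()
for pt in [(388,293),(411,292),(315,394),(484,394),(316,374),(483,372)]:
    X=onz(s,((pt[0]+.5)*.64-.5,(pt[1]+.5)*.64-.5),16);print(pt,(R.T@(X-p)).round(1))
```

```text
w4g (576, 768, 3)
(388, 293) [33.7 -4.3 13.9]
(411, 292) [34.1  3.9 13.9]
(315, 394) [ -6.5 -32.6  13.7]
(484, 394) [-6.5 32.4 13.9]
(316, 374) [  1.9 -31.8  13.8]
(483, 372) [ 2.7 31.5 13.9]
```

View pics/w4g.png

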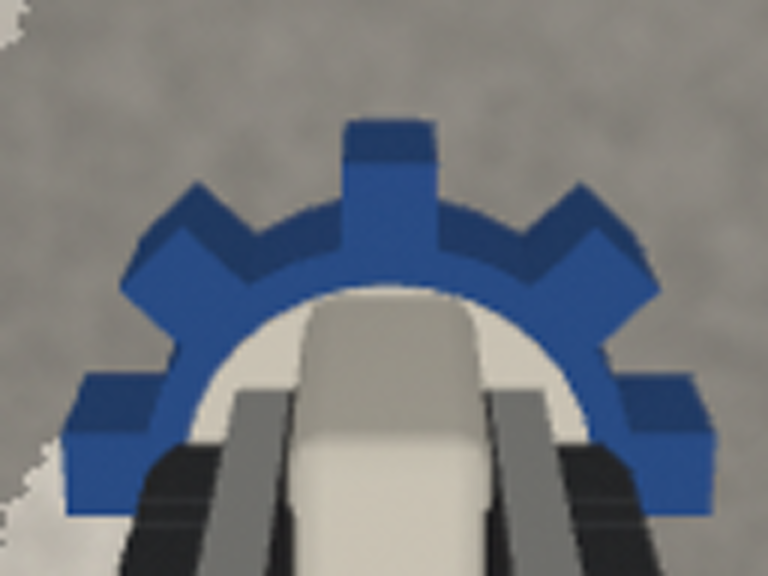

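Run:
```python
from h import *
s=load("w4");p,R,q=cur()
for c,z in [((343,162),16),((438,162),16),((345,120),1),((436,120),1),((65,433),16),((68,515),16),((715,433),16),((712,515),16)]:
    X=onz(s,(191+c[0]/6-.5,167+c[1]/6-.5),z);print(c,(R.T@(X-p)).round(1))
D=Rdeck(5.6)
```

```text
(343, 162) [30.1 -4.6 13.9]
(438, 162) [30.1  4.3 13.9]
(345, 120) [30.1 -4.8 28.9]
(436, 120) [30.1  4.5 28.9]
(65, 433) [  2.3 -32.2  13.8]
(68, 515) [ -6.7 -32.4  13.7]
(715, 433) [ 2.2 31.9 13.9]
(712, 515) [-6.8 32.1 13.9]
```

```bash
cat >> h.py <<'E'
SEAT=np.array([568.2,61.4,104.3]);YAW=5.6;PHI=-0.3;G=np.array([-2.0,-.15,29.85])
def ins(h,dx=0,dy=0,dphi=0):
    D=Rdeck(YAW);R=tool(D,45+PHI+dphi);return SEAT+D@np.array([dx,dy,h])-R@G,R
E
python3 - <<'E'
from h import *
p,R,q=cur()
P,RR=ins(60);print(P)
d=R.T@(P-p)/1000;print(d.round(4));delta(P,RR)
E
```

```text
[524.67873737  58.43910732 182.87593661]
[-0.1971  0.1693 -0.1532]
t 4.85 delta [-0.1971  0.1693 -0.1532] [-22.79  19.29   9.65] norm 302 31.4 j [ 28.2  14.3 100.7  -0.   64.9  58.1]
```

>>> move_arm(rows=[[[0,0,-0.04,0,0,0],[0,0,-0.08,0,0,0],[0,0,-0.12,0,0,0],[-0.03,0.025,-0.16,-4,3,2],[-0.06,0.052,-0.17,-8,7,3.5],[-0.09,0.08,-0.17,-12,10,5],[-0.12,0.105,-0.17,-16,13,7],[-0.15,0.13,-0.165,-20,16.5,8],[-0.175,0.15,-0.16,-22.8,19.3,9.6],[-0.19,0.163,-0.155,-22.8,19.3,9.6],[-0.197,0.169,-0.153,-22.8,19.3,9.6],[-0.197,0.169,-0.153,-22.8,19.3,9.6],[-0.197,0.169,-0.153,-22.8,19.3,9.6],[-0.197,0.169,-0.153,-22.8,19.3,9.6]]])

```text
time: 6.25
tool_pos: [523.6, 58.8, 181.3]
tcp_rot: [158.0, -20.7, 54.5]
ft_force: [-0.6, 1.3, -0.9]
finger_gap: 14.7
```

Run:
```python
from h import *
delta(*ins(60));q=cur()[2];print(q["finger_gap"],q["ft_force"])
s=snap("wrist","w5");crop(s,(256,190),100,"w5c",4)
```

```text
t 6.25 delta [ 0.0009  0.0015 -0.0008] [-0.09  0.12  0.11] norm 2 0.2 j [ -1.6 -31.5 129.9   4.5  52.   36.2]
14.674595571074512 [-0.62369803  1.34127728 -0.87959376]
w5c (600, 800, 3)
```

View pics/w5c.png

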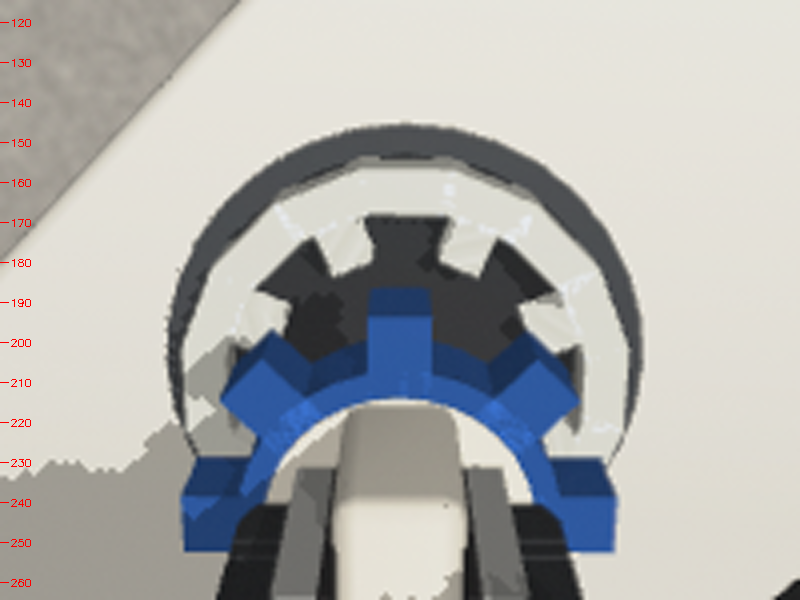

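Run:
```python
from h import *
delta(*ins(17))
```

```text
t 6.3 delta [0.0009 0.0017 0.0421] [-0.1   0.11  0.13] norm 42 0.2 j [ -1.6 -31.5 129.9   4.5  52.   36.1]
```

>>> move_arm(rows=[[[0.0009,0.0017,0.015,0,0,0.1],[0.0009,0.0017,0.03,0,0,0.1],[0.0009,0.0017,0.042,0,0,0.1],[0.0009,0.0017,0.042,0,0,0.1],[0.0009,0.0017,0.042,0,0,0.1]]])

```text
time: 6.8
tool_pos: [545.7, 60.3, 145.4]
tcp_rot: [158.0, -20.7, 54.4]
ft_force: [0.0, 0.7, -1.0]
finger_gap: 15.1
```

Run:
```python
from h import *
delta(*ins(17));q=cur()[2];print(q["finger_gap"],q["ft_force"])
s=snap("wrist","w6");crop(s,(256,200),80,"w6c",5)
```

```text
t 6.8 delta [ 0.0004  0.0002 -0.    ] [-0.14  0.15  0.03] norm 0 0.2 j [ -1.3 -24.2 128.9   4.7  45.8  36. ]
15.056087250804028 [ 0.04945271  0.70518799 -0.96120498]
w6c (600, 800, 3)
```

View pics/w6c.png

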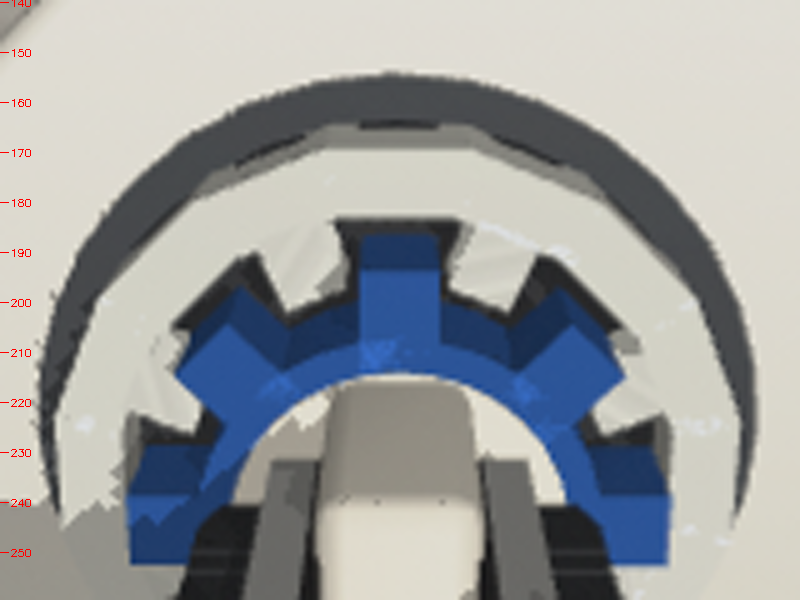

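>>> move_arm(rows=[[[0.0003,0.0001,0.003,0,0,0],[0.0003,0.0001,0.006,0,0,0],[0.0003,0.0001,0.008,0,0,0],[0.0003,0.0001,0.01,0,0,0],[0.0003,0.0001,0.012,0,0,0],[0.0003,0.0001,0.012,0,0,0]]])

```text
time: 7.45
tool_pos: [551.8, 60.3, 136.2]
tcp_rot: [158.0, -20.6, 54.3]
ft_force: [-26.1, -3.8, 19.9]
finger_gap: 14.7
```

Run:
```python
from h import *
delta(*ins(0));q=cur()[2];print(q["finger_gap"],q["ft_force"],q["wrist_torque"])
s=snap("wrist","w7");crop(s,(256,200),80,"w7c",5)
```

```text
t 7.45 delta [ 0.0004 -0.0007  0.006 ] [-0.12  0.2   0.  ] norm 6 0.2 j [ -1.2 -22.2 128.5   4.8  44.3  36. ]
14.708218750059212 [-26.091331    -3.76454987  19.92401952] [-2.01165292e-01  2.12938185e+00 -2.00233732e-03]
w7c (600, 800, 3)
```

View pics/w7c.png

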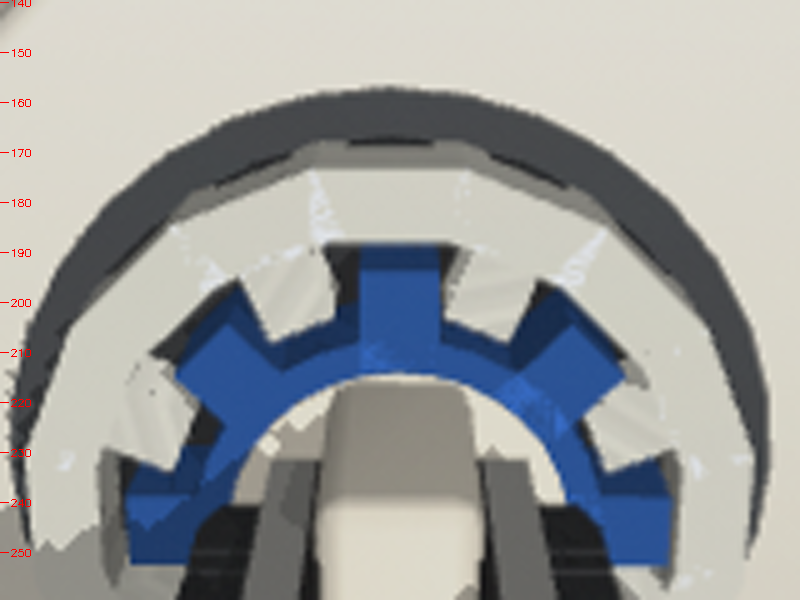

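>>> move_arm(rows=[[[-0.0003,-0.0008,0,0,0,0],[-0.0006,-0.0015,0,0,0,0],[-0.0006,-0.0015,0.001,0,0,0],[-0.0006,-0.0015,0.002,0,0,0],[-0.0006,-0.0015,0.003,0,0,0],[-0.0006,-0.0015,0.003,0,0,0]]])

```text
time: 8.1
tool_pos: [552.0, 60.4, 136.1]
tcp_rot: [158.0, -20.6, 54.4]
ft_force: [-71.8, -11.1, 61.7]
finger_gap: 14.4
```

```bash
cat >> h.py <<'E'
def st():
    D=Rdeck(YAW);p,R,q=cur();print("F deck",(D.T@q["ft_force"]).round(1),"F tool",(R.T@q["ft_force"]).round(1),"M tool",(R.T@q["wrist_torque"]).round(2),"gap",q["finger_gap"])
E
python3 - <<'E'
from h import *
delta(*ins(0));st()
s=snap("wrist","w8");crop(s,(256,200),80,"w8c",5)
E
```

```text
t 8.1 delta [ 0.0003 -0.0007  0.0058] [-0.07  0.23  0.06] norm 6 0.2 j [ -1.1 -22.2 128.5   4.6  44.2  36.1]
F deck [-32.   -4.   89.7] F tool [-25.9 -19.8 -89.6] M tool [ 3.48 -4.16  0.1 ] gap 14.448691580014035
w8c (600, 800, 3)
```

View pics/w8c.png

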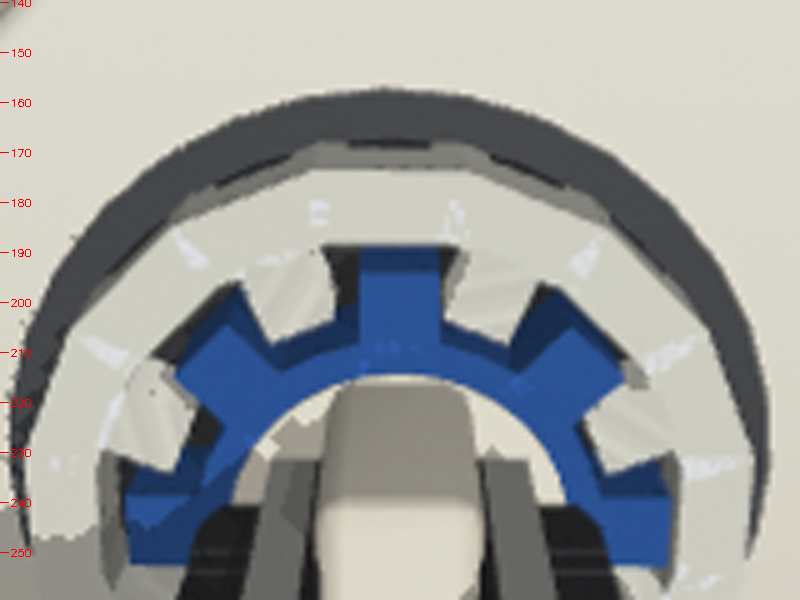

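>>> move_arm(rows=[[[0,0,-0.0025,0,0,0],[0,0,-0.0025,0,0,0]]])

```text
time: 8.35
tool_pos: [551.8, 60.6, 136.2]
tcp_rot: [157.9, -20.7, 54.4]
ft_force: [-20.0, -4.0, 17.8]
finger_gap: 14.4
```

Run:
```python
from h import *
st()
for n in ("scene","top","wrist"): snap(n,n+"9")
crop(load("wrist9"),(256,220),100,"w9c",4)
crop(load("scene9"),(270,195),40,"s9c",10)
crop(load("top9"),(225,180),45,"t9c",9)
```

```text
F deck [-8.7 -2.  25.5] F tool [ -7.6  -4.6 -25.5] M tool [ 0.95 -1.17  0.04] gap 14.442117431842574
w9c (600, 800, 3)
s9c (600, 800, 3)
t9c (603, 810, 3)
```

View pics/w9c.png

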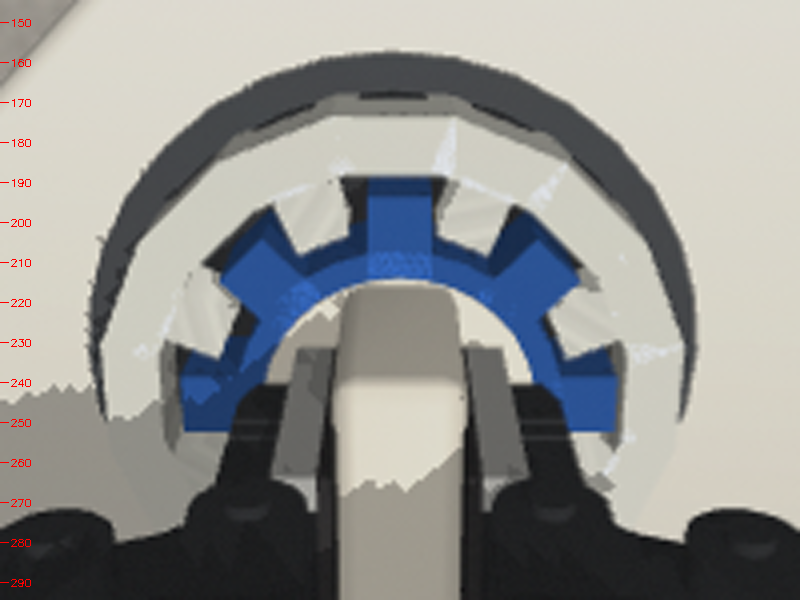

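View pics/s9c.png

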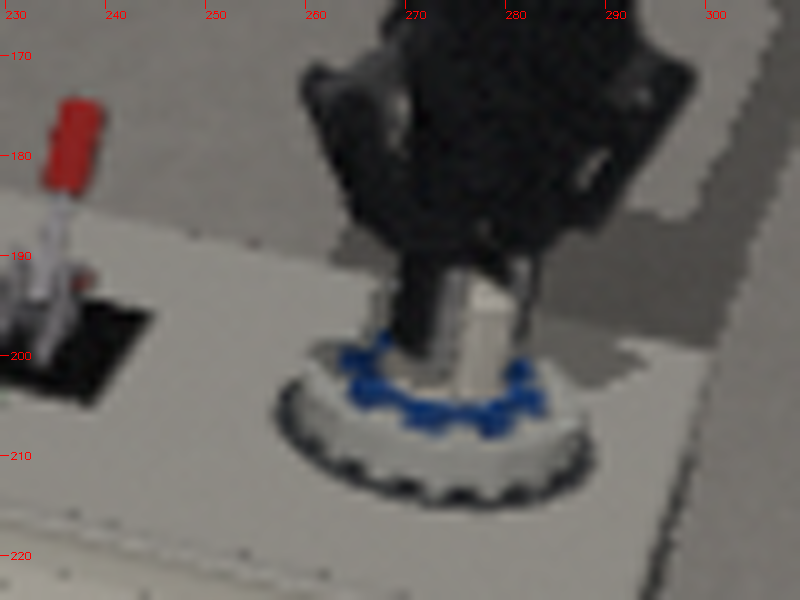

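View pics/t9c.png

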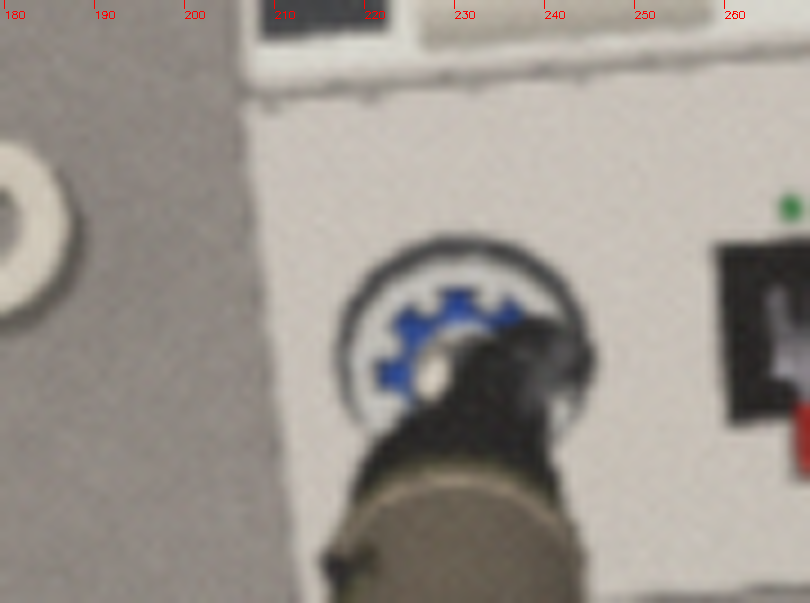

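>>> move_arm(rows=[[[0,0,0,0,0,0],[0,0,0,0,0,0],[0,0,0,0,0,0],[0,0,0,0,0,0]]], grip=0.55)

```text
time: 8.9
tool_pos: [551.1, 61.0, 133.9]
tcp_rot: [158.0, -20.7, 54.3]
ft_force: [-0.4, 1.0, 0.7]
finger_gap: 47.2
```

>>> move_arm(rows=[[[0,0,-0.02,0,0,0],[0,0,-0.05,0,0,0],[0,0,-0.08,0,0,0],[0,0,-0.09,0,0,0],[0,0,-0.09,0,0,0]]])

```text
time: 9.4
tool_pos: [507.4, 56.6, 214.3]
tcp_rot: [157.8, -20.8, 54.4]
ft_force: [0.3, -0.4, -0.1]
finger_gap: 47.1
```

Run:
```python
from h import *
st();p,R,q=cur();print(p,q["joint_pos"].round(1))
s=snap("wrist","w10");crop(s,(256,200),100,"w10c",4)
crop(snap("scene","s10"),(270,195),40,"s10c",10)
```

```text
F deck [ 0.1 -0.5 -0.2] F tool [-0.2  0.4  0.2] M tool [ 0.21 -0.16  0.07] gap 47.10902807685739
[507.42468106  56.59799517 214.2719878 ] [ -2.  -36.9 129.9   4.4  57.2  36.3]
w10c (600, 800, 3)
s10c (600, 800, 3)
```

View pics/w10c.png

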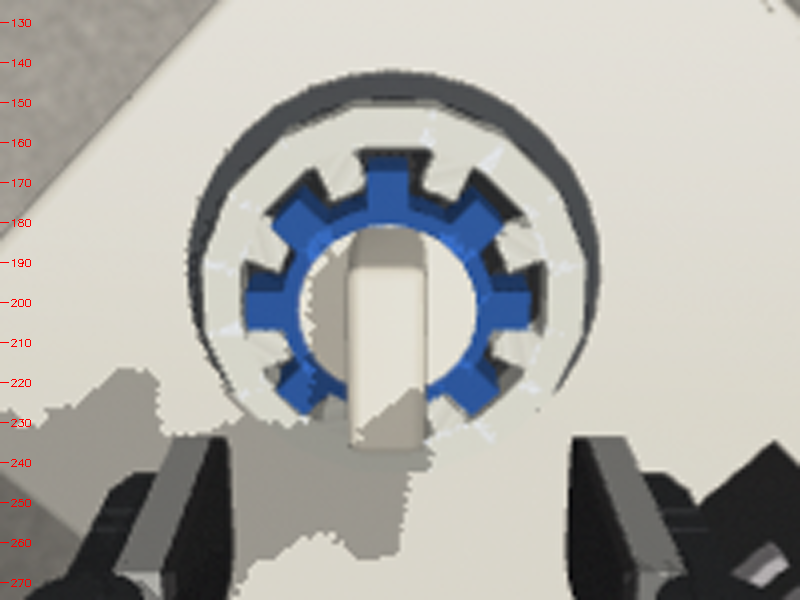

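View pics/s10c.png

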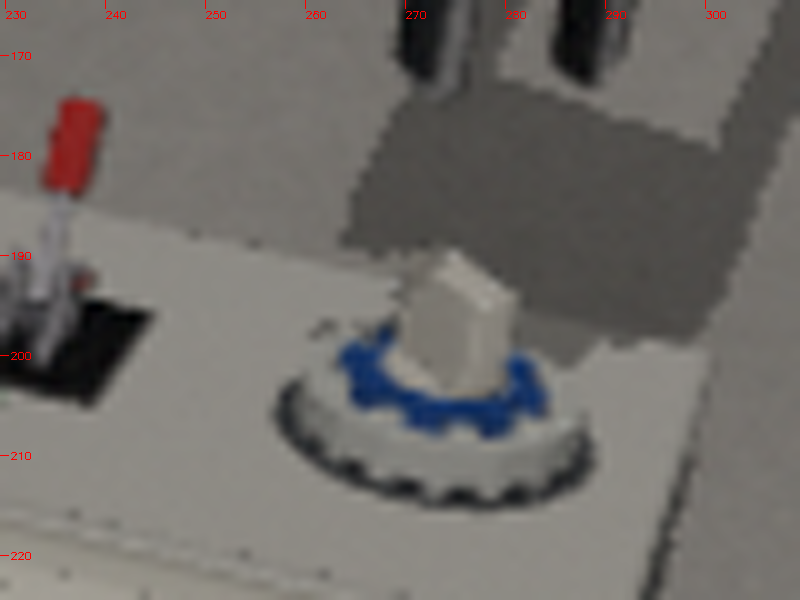

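```bash
cat > ov.py <<'E'
from h import *
import sys
def ov(n,c,half,k,f,offs):
    s=load(n);D=Rdeck(YAW)
    x0,y0=int(c[0]-half),int(c[1]-half*0.75);w,h=int(2*half),int(1.5*half)
    im=cv2.resize(s["color"][y0:y0+h,x0:x0+w,::-1],None,fx=k,fy=k,interpolation=cv2.INTER_CUBIC)
    for o,col in offs:
        a=np.linspace(0,2*np.pi,120)
        for rr,z in ((44,12),(26.5,12),(44,0)):
            P=proj(s,SEAT+np.c_[rr*np.cos(a),rr*np.sin(a),z+o+0*a]@D.T)
            q=((P-[x0,y0]+.5)*k).astype(int);cv2.polylines(im,[q.reshape(-1,1,2)],True,col,1)
    return cv2.resize(im,(400,300),interpolation=cv2.INTER_AREA)
A=[(0,(0,0,255))];B=[(6,(0,160,0))]
r1=np.hstack([ov("w1",(251,182),56,7,"",A),ov("w1",(251,182),56,7,"",B)])
r2=np.hstack([ov("w2",(205,106),64,7,"",A),ov("w2",(205,106),64,7,"",B)])
cv2.imwrite("pics/ov1.png",np.vstack([r1,r2]))
r1=np.hstack([ov("w10",(256,200),80,7,"",A),ov("w10",(256,200),80,7,"",B)])
r2=np.hstack([ov("scene0",(273,205),24,16,"",A),ov("scene0",(273,205),24,16,"",B)])
cv2.imwrite("pics/ov2.png",np.vstack([r1,r2]))
E
python3 ov.py
```

```text
(no output)
```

View pics/ov1.png

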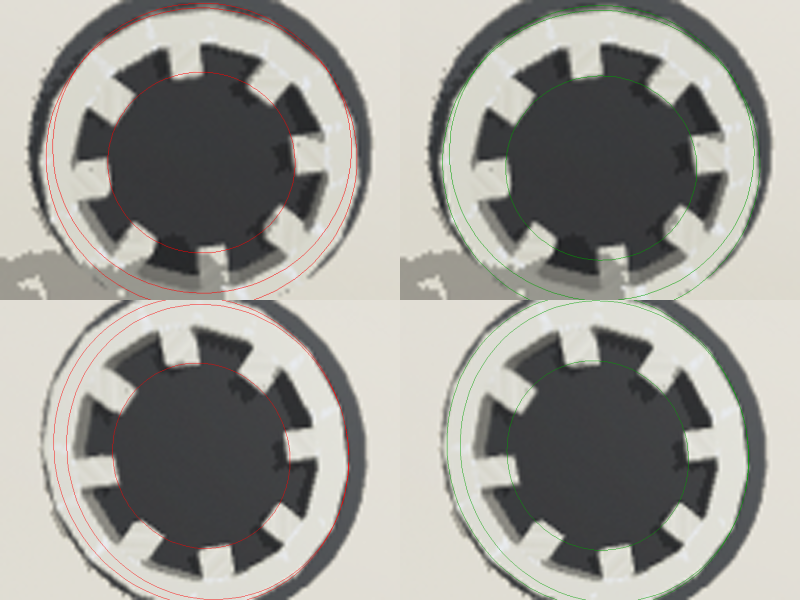

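View pics/ov2.png

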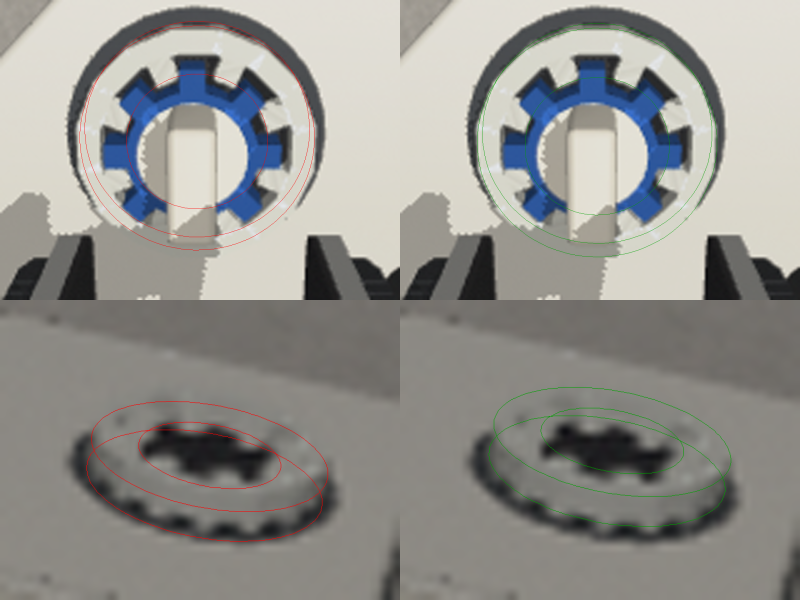

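```bash
cat > ov3.py <<'E'
from h import *
def gearov(n,c,half,k,o,hg,dx,dy,ang=45-.3):
    s=load(n);D=Rdeck(YAW)
    x0,y0=int(c[0]-half),int(c[1]-half*0.75);w,h=int(2*half),int(1.5*half)
    im=cv2.resize(s["color"][y0:y0+h,x0:x0+w,::-1],None,fx=k,fy=k,interpolation=cv2.INTER_CUBIC)
    def pl(L,col,close=True):
        P=proj(s,SEAT+np.array(L)@D.T);q=((P-[x0,y0]+.5)*k).astype(int);cv2.polylines(im,[q.reshape(-1,1,2)],close,col,1)
    a=np.linspace(0,2*np.pi,120)
    pl(np.c_[44*np.cos(a),44*np.sin(a),12+o+0*a],(0,0,255))
    pl(np.c_[35*np.cos(a),35*np.sin(a),12+o+0*a],(0,0,255))
    for zz,col in ((16,(0,220,255)),):
        L=[]
        for i in range(8):
            t=np.deg2rad(ang+45*i);e=np.array([np.cos(t),np.sin(t)]);f=np.array([-e[1],e[0]])
            for rr,w2 in ((23.6,-4.5),(31.7,-4.5),(31.7,4.5),(23.6,4.5)): L.append(np.r_[rr*e+w2*f+[dx,dy],o+hg+zz])
        pl(L,col)
    t=np.deg2rad(ang);e=np.array([np.cos(t),np.sin(t)]);f=np.array([-e[1],e[0]])
    pl([np.r_[x*e+y*f+[dx,dy],o+hg+50] for x,y in((20,8),(-20,8),(-20,-8),(20,-8))],(0,255,0))
    return cv2.resize(im,(400,300),interpolation=cv2.INTER_AREA)
r1=np.hstack([gearov("w10",(256,200),60,10,5.5,0,-1,0),gearov("w10",(256,200),60,10,0,6,-1,0)])
r2=np.hstack([gearov("s10",(274,198),24,20,5,0,-1,0),gearov("s10",(274,198),24,20,0,6,-1,0)])
cv2.imwrite("pics/ov3.png",np.vstack([r1,r2]))
E
python3 ov3.py
```

```text
(no output)
```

View pics/ov3.png

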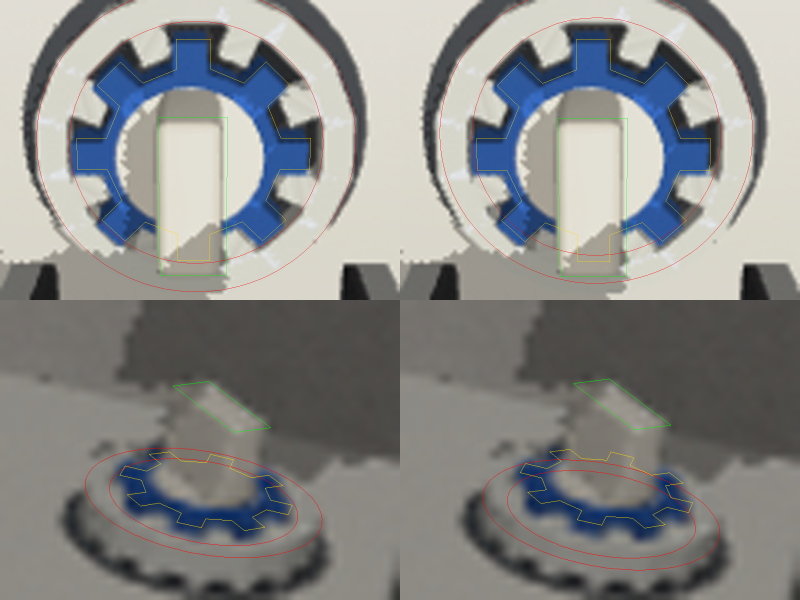

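Run:
```python
from h import *
D=Rdeck(YAW)
delta(np.array([532,-73,143])+D[:,2]*80,tool(D,0))
```

```text
t 9.5 delta [-0.109   0.0773 -0.0144] [-3.000e-02  1.900e-01  4.467e+01] norm 134 44.7 j [ -2.  -36.7 130.    4.4  57.2  36.3]
```

>>> move_arm(rows=[[[-0.04,0.028,-0.014,0,0,8],[-0.08,0.056,-0.014,0,0,16],[-0.109,0.077,-0.014,0,0,24],[-0.109,0.077,-0.014,0,0,32],[-0.109,0.077,-0.014,0,0,40],[-0.109,0.077,-0.014,0,0,44.7],[-0.109,0.077,-0.014,0,0,44.7],[-0.109,0.077,-0.014,0,0,44.7]]])

```text
time: 10.3
tool_pos: [491.8, -76.6, 211.1]
tcp_rot: [180.0, -29.7, 5.7]
ft_force: [0.2, 0.6, -0.2]
finger_gap: 46.9
```

Run:
```python
from h import *
D=Rdeck(YAW)
delta(np.array([532,-73,143])+D[:,2]*80,tool(D,0))
snap("wrist","w11")
```

```text
t 10.3 delta [ 0.0009  0.0004 -0.0009] [-0.01  0.27  0.09] norm 1 0.3 j [-25.5 -37.4 130.4  16.9  62.   54.2]
```

View pics/w11.png

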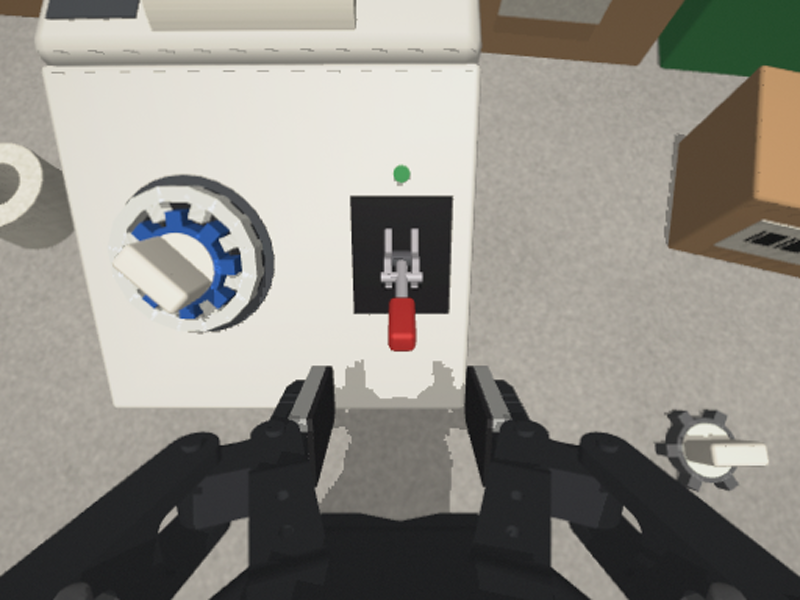

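Run:
```python
from h import *
crop(load("w11"),(257,185),50,"w11t",8)
crop(load("w11"),(120,165),50,"w11g",8)
crop(load("s10"),(236,190),25,"s10t",16)
```

```text
w11t (600, 800, 3)
w11g (600, 800, 3)
s10t (592, 800, 3)
```

View pics/w11t.png

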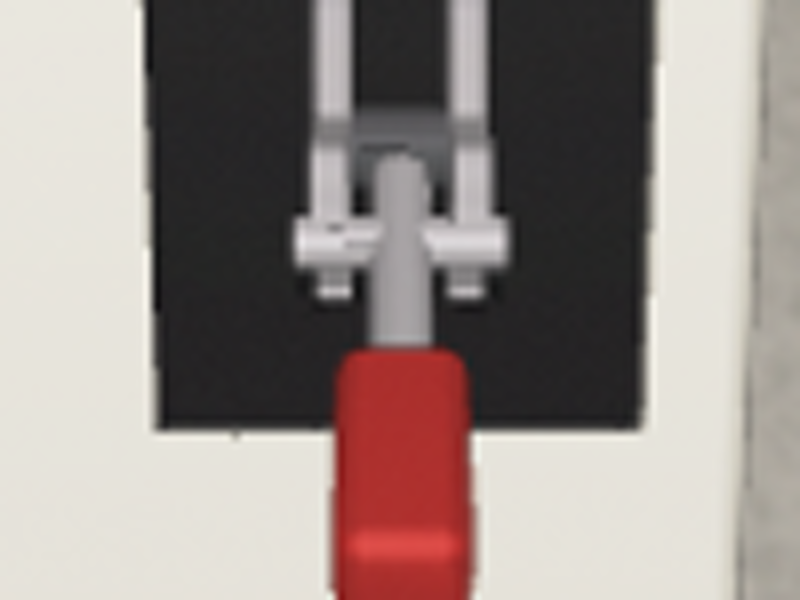

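View pics/w11g.png

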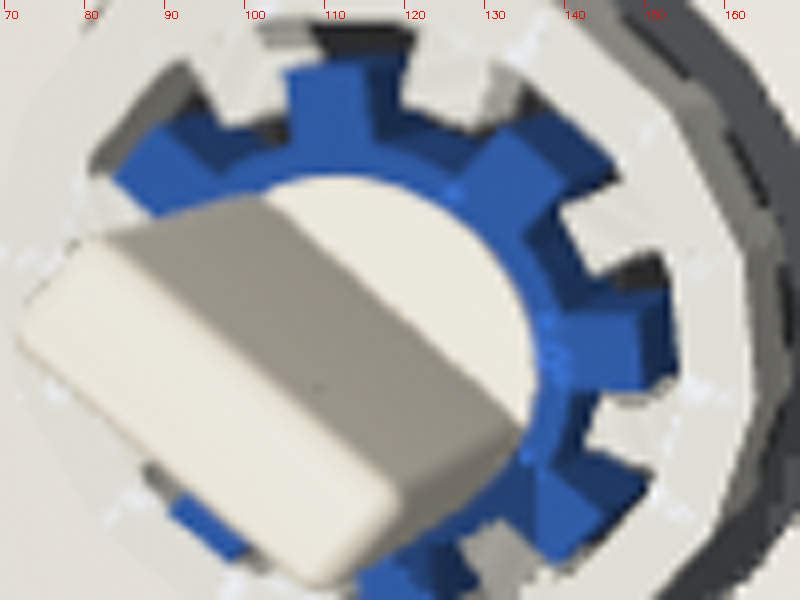

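View pics/s10t.png

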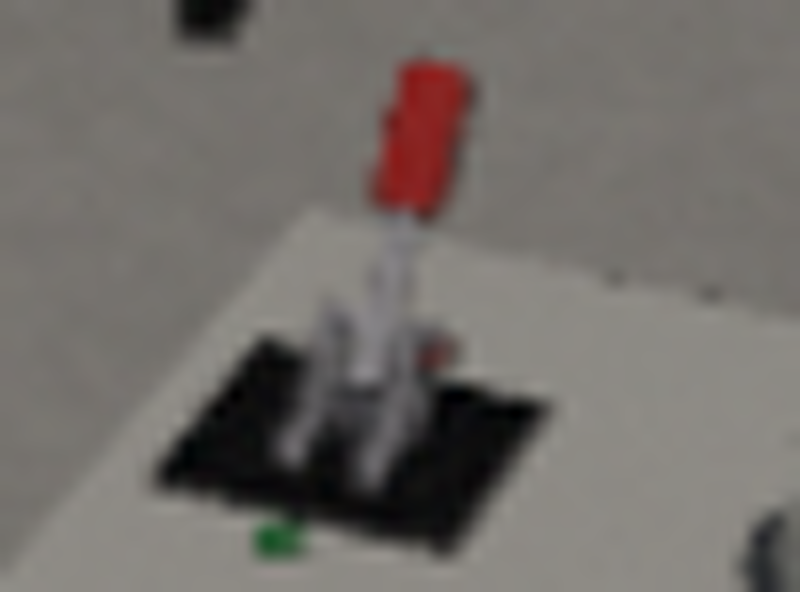

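```bash
cat > tg.py <<'E'
from h import *
from scipy.optimize import least_squares
w=load("w11");s=load("s10");t=load("top0")
D=Rdeck(YAW);b=np.array([-np.sin(.45),0,np.cos(.45)]);xk=np.array([np.cos(.45),0,np.sin(.45)])
def pt(k,x,z): return k+D@(xk*x+b*z)
O=[(w,6.5,-15,(257,191.3)),(w,6.5,15,(257,215.6)),(w,-6.5,15,(257,223.8)),(s,0,0,(236.9,179.1)),(t,0,0,(270,194.5))]
def res(k,O=O): return np.concatenate([(proj(c,pt(k,x,z))[0]-o) for c,x,z,o in O])
r=least_squares(res,[532,-73,143]);print(r.x,r.fun.reshape(-1,2).round(2).tolist())
print("tri",tri((s,(236.9,179.1)),(t,(270,194.5))))
r2=least_squares(lambda k:res(k,O[:3]),[532,-73,143]);print("w only",r2.x,r2.fun.reshape(-1,2).round(2).tolist())
piv=r.x-56*D@b;print("pivot",piv,"rel seat+5.5n",D.T@(piv-SEAT-5.5*D[:,2]))
E
python3 tg.py
```

```text
[530.94984127 -73.07524158 137.18513294] [[0.02, -1.81], [0.12, -0.42], [0.04, 2.29], [0.27, 1.31], [-0.16, 0.2]]
tri (array([530.80969328, -73.55181814, 143.32367233]), [0.25, 0.25])
w only [535.32827356 -72.72813063 111.00004694] [[-0.03, 0.3], [0.05, -0.91], [-0.02, 0.67]]
pivot [577.03606159 -68.55644816 105.69480424] rel seat+5.5n [  -2.66938981 -130.19846653   -2.34824587]
```

```bash
cat >> tg.py <<'E'
print("---")
X,e=tri((w,(257,207.3)),(s,(236.9,179.1)),(t,(270,194.5)));print(X,e,D.T@(X-SEAT-5.5*D[:,2]))
print(tri((w,(257,207.3)),(s,(236.9,179.1))),tri((w,(257,207.3)),(t,(270,194.5))))
exp=SEAT+5.5*D[:,2]+D@(np.array([0,-130,6])+56*b);print("expected if pivot level w/ ring",exp)
for k in (X,exp,exp-5*D[:,2]): print(proj(w,k),proj(s,k),proj(t,k))
E
python3 tg.py|sed -n '/---/,$p'
```

```text
---
[530.43081011 -73.46097877 142.89553839] [0.62, 0.5, 0.38] [ -24.65220427 -130.53171419   53.29924573]
(array([530.15022065, -73.58561496, 142.55129188]), [0.5, 0.5]) (array([530.91166413, -73.28424263, 139.44107988]), [0.44, 0.44])
expected if pivot level w/ ring [529.07699909 -73.05945708 145.74962085]
[[257.47557175 206.70264606]] [[237.05887118 179.11383709]] [[270.03709647 194.60561697]]
[[256.83769717 207.66678104]] [[237.3181604  178.26362683]] [[269.95483262 194.87843483]]
[[256.81634007 205.59466961]] [[237.12227748 179.73255655]] [[269.8277351  194.33422511]]
```

```bash
cat >> h.py <<'E'
K0=np.array([530.3,-73.4,142.9])
E
python3 - <<'E'
from h import *
D=Rdeck(YAW)
delta(K0-8*D[:,2],tool(D,0))
E
```

```text
t 10.35 delta [-0.0006  0.0006  0.0867] [-0.    0.25  0.1 ] norm 87 0.3 j [-25.5 -37.4 130.4  16.9  62.   54.2]
```

>>> move_arm(rows=[[[-0.0006,0.0006,0.03,0,0.2,0.1],[-0.0006,0.0006,0.055,0,0.2,0.1],[-0.0006,0.0006,0.075,0,0.2,0.1],[-0.0006,0.0006,0.0865,0,0.2,0.1],[-0.0006,0.0006,0.0865,0,0.2,0.1],[-0.0006,0.0006,0.0865,0,0.2,0.1]]])

```text
time: 10.95
tool_pos: [534.3, -72.9, 137.1]
tcp_rot: [-180.0, -30.0, 5.5]
ft_force: [-0.1, 2.0, 1.5]
finger_gap: 46.9
```

Run:
```python
from h import *
D=Rdeck(YAW)
delta(K0-8*D[:,2],tool(D,0));st()
snap("wrist","w12");crop(snap("scene","s12"),(240,180),32,"s12c",12)
```

```text
t 10.95 delta [-0.0006  0.0001  0.001 ] [ 0.01  0.   -0.06] norm 1 0.1 j [-22.2 -24.3 129.9  18.1  48.8  53.4]
F deck [0.8 2.  1.3] F tool [ 0.8 -2.  -1.3] M tool [-0.01 -0.21  0.01] gap 46.89472252933879
s12c (576, 768, 3)
```

View pics/w12.png

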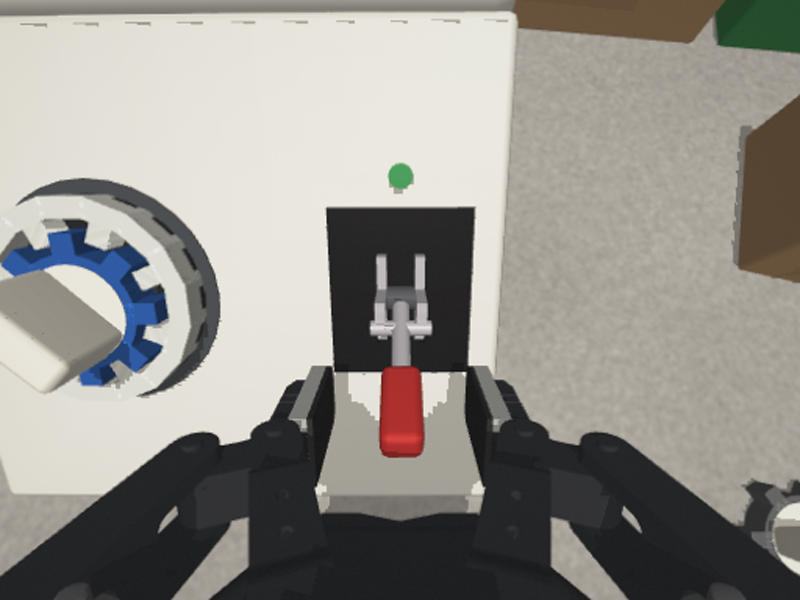

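View pics/s12c.png

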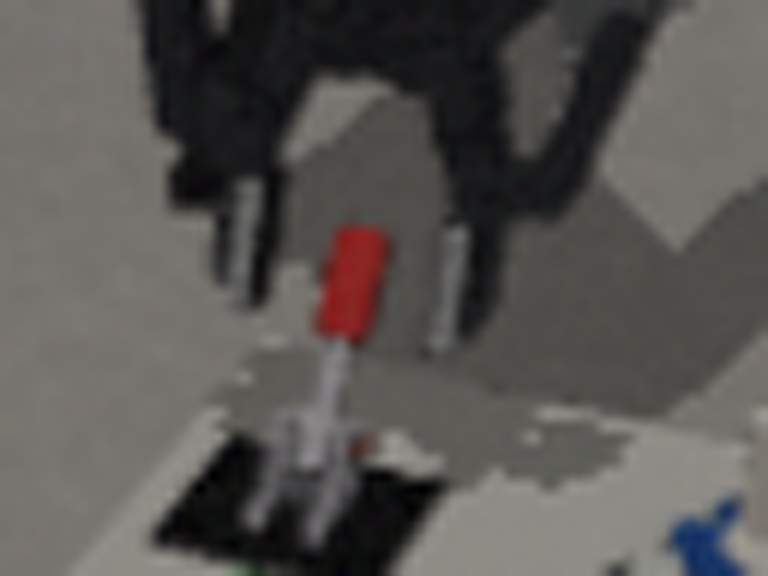

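>>> move_arm(rows=[[[0,0,0,0,0,0],[0,0,0,0,0,0],[0,0,0,0,0,0],[0,0,0,0,0,0],[0,0,0,0,0,0]]], grip=0, newtons=70)

```text
time: 11.55
tool_pos: [534.8, -73.4, 138.3]
tcp_rot: [180.0, -30.1, 5.5]
ft_force: [-6.3, -0.2, 5.7]
finger_gap: 12.9
```

Run:
```python
from h import *
D=Rdeck(YAW)
delta(K0-8*D[:,2],tool(D,0));st()
snap("wrist","w13");crop(snap("scene","s13"),(240,180),32,"s13c",12)
```

```text
t 11.55 delta [-0.0016 -0.0005  0.0018] [ 0.07 -0.1  -0.1 ] norm 2 0.2 j [-22.2 -24.4 129.9  18.1  48.8  53.4]
F deck [-2.6  0.4  8.1] F tool [-2.6 -0.4 -8.1] M tool [ 0.22 -0.58 -0.06] gap 12.870816271277024
s13c (576, 768, 3)
```

View pics/s13c.png

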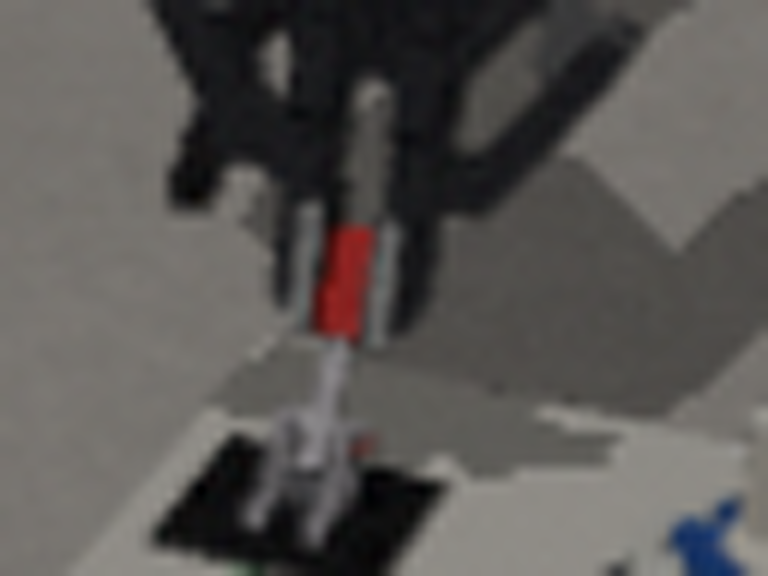

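View pics/w13.png

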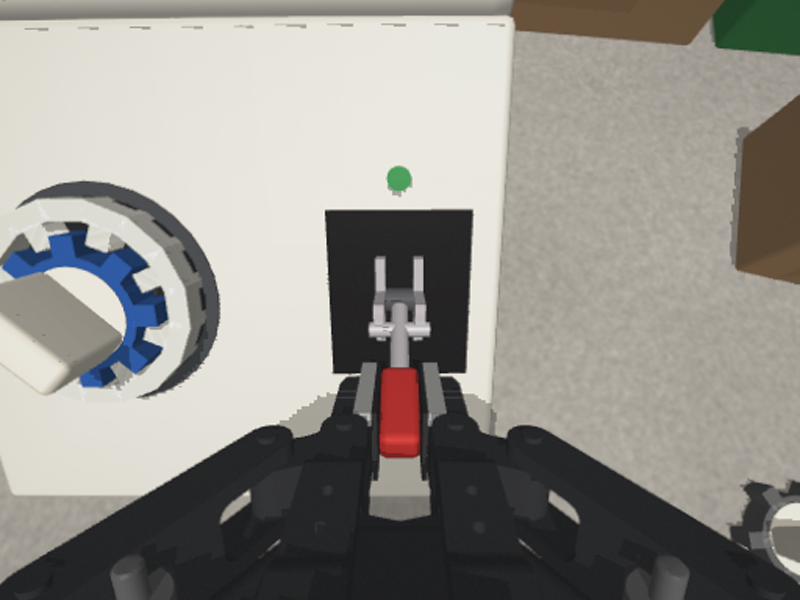

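>>> move_arm(rows=[[[-0.0015,0,-0.003,0,0,0],[-0.003,0,-0.006,0,0,0],[-0.0046,0,-0.0095,0,0,0],[-0.0046,0,-0.0095,0,0,0]]])

```text
time: 12.05
tool_pos: [526.1, -74.3, 144.2]
tcp_rot: [180.0, -30.1, 5.5]
ft_force: [6.1, 0.7, -2.5]
finger_gap: 12.4
```

Run:
```python
from h import *
D=Rdeck(YAW)
delta(K0-8*D[:,2],tool(D,0));st()
snap("wrist","w14");crop(snap("scene","s14"),(240,180),32,"s14c",12)
```

```text
t 12.05 delta [ 0.003  -0.0005  0.0112] [ 0.08 -0.15 -0.13] norm 12 0.2 j [-22.9 -26.7 130.8  18.1  50.2  53.2]
F deck [ 4.1  0.1 -5.2] F tool [ 4.1 -0.1  5.2] M tool [ 0.08  0.53 -0.08] gap 12.375523075429935
s14c (576, 768, 3)
```

View pics/s14c.png

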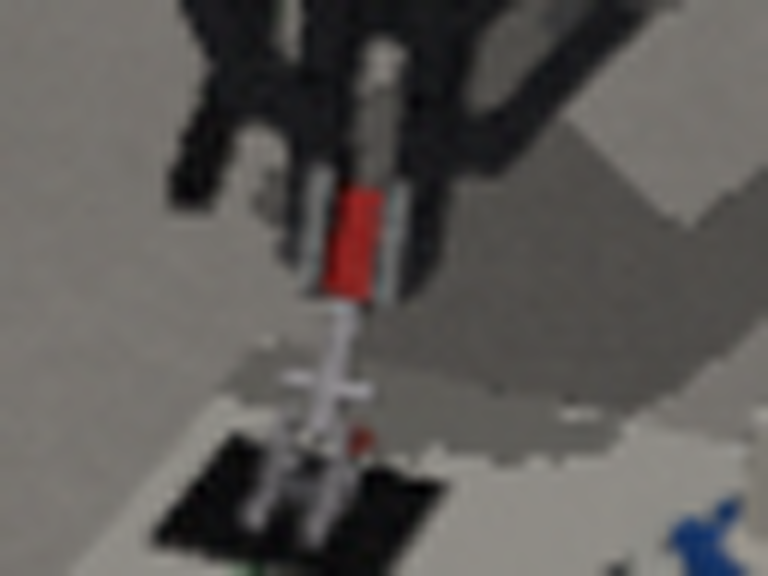

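View pics/w14.png

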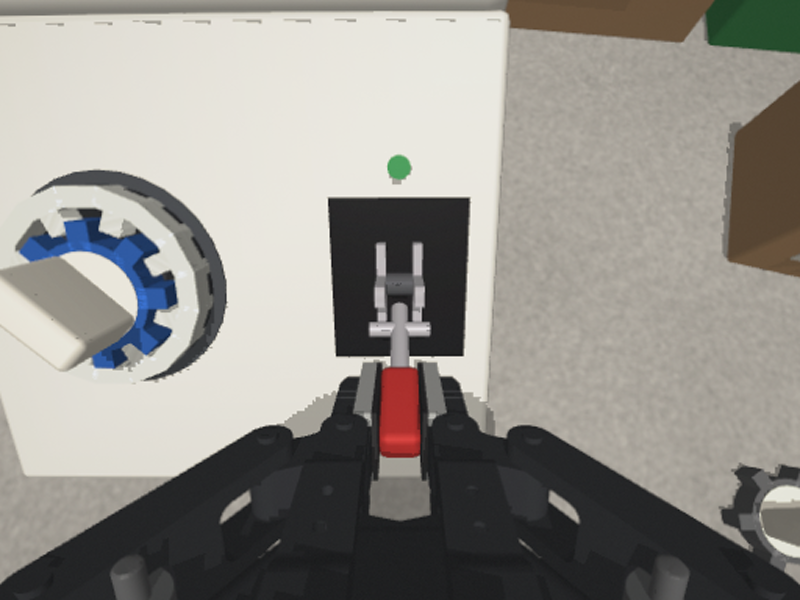

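```bash
cat > arc.py <<'E'
import numpy as np
def arc(x0,n0,ths,tilt0=0,out=0):
    rho=np.hypot(x0,n0);f0=np.degrees(np.arctan2(x0,n0))
    for th in ths:
        f=np.radians(f0+th);d=np.array([rho*np.sin(f)-x0,rho*np.cos(f)-n0])+out*np.array([np.sin(f),np.cos(f)])
        # d in deck (x,n); tool tilted by tilt0 (deg) upslope from -n: tool x=(cos t,-sin t), back=(sin t,cos t)
        t=np.radians(tilt0);print([round((d@[np.cos(t),-np.sin(t)])/1000,4),0,round(-(d@[np.sin(t),np.cos(t)])/1000,4),0,-th,0])
E
python3 -c "
from arc import arc
arc(-27.4,53.6,[4,9,14,19,24,26,26],0,.3)"
```

```text
[np.float64(0.0037), 0, np.float64(-0.0021), 0, -4, 0]
[np.float64(0.0086), 0, np.float64(-0.0039), 0, -9, 0]
[np.float64(0.0137), 0, np.float64(-0.0053), 0, -14, 0]
[np.float64(0.0189), 0, np.float64(-0.0063), 0, -19, 0]
[np.float64(0.0242), 0, np.float64(-0.0068), 0, -24, 0]
[np.float64(0.0263), 0, np.float64(-0.0069), 0, -26, 0]
[np.float64(0.0263), 0, np.float64(-0.0069), 0, -26, 0]
```

>>> move_arm(rows=[[[0.0037,0,-0.0021,0,-4,0],[0.0086,0,-0.0039,0,-9,0],[0.0086,0,-0.0039,0,-9,0],[0.0086,0,-0.0039,0,-9,0]]])

```text
time: 12.55
tool_pos: [531.5, -73.5, 150.6]
tcp_rot: [-180.0, -21.1, 5.5]
ft_force: [5.4, -0.9, -4.5]
finger_gap: 12.4
```

Run:
```python
from h import *
D=Rdeck(YAW);p,R,q=cur();piv=K0-56*D@np.array([-np.sin(.45),0,np.cos(.45)])
print("rel pivot",D.T@(p-piv),np.degrees(np.arctan2(*( -(D.T@R[:,2])[[0,2]]))));st();print(q["joint_pos"].round(1))
crop(snap("scene","s15"),(240,180),32,"s15c",12)
```

```text
rel pivot [-19.46207496  -0.24882811  56.44422587] 8.935939689159735
F deck [ 2.3 -1.4 -6.6] F tool [3.3 1.4 6.1] M tool [-0.18  0.43  0.03] gap 12.352286342853501
[-19.1 -18.2 121.3  10.2  58.   61.4]
s15c (576, 768, 3)
```

View pics/s15c.png

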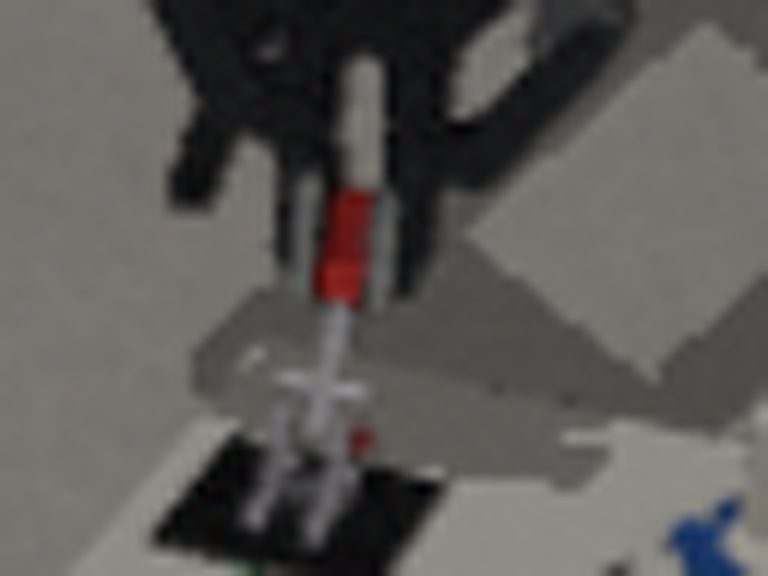

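```bash
python3 -c "
from arc import arc
arc(-18.8,57.5,[5,10,15,20,22],9,.3)"
```

```text
[np.float64(0.0047), 0, np.float64(-0.0025), 0, -5, 0]
[np.float64(0.0097), 0, np.float64(-0.0043), 0, -10, 0]
[np.float64(0.0148), 0, np.float64(-0.0056), 0, -15, 0]
[np.float64(0.02), 0, np.float64(-0.0065), 0, -20, 0]
[np.float64(0.0222), 0, np.float64(-0.0067), 0, -22, 0]
```

>>> move_arm(rows=[[[0.0047,0,-0.0025,0,-5,0],[0.0097,0,-0.0043,0,-10,0],[0.0148,0,-0.0056,0,-15,0],[0.02,0,-0.0065,0,-20,0],[0.0222,0,-0.0067,0,-22,0],[0.0222,0,-0.0067,0,-22,0]]])

```text
time: 13.2
tool_pos: [548.2, -71.6, 162.9]
tcp_rot: [-179.9, 1.2, 5.5]
ft_force: [-2.5, -1.0, -8.6]
finger_gap: 12.3
```

Run:
```python
from h import *
from arc import arc
D=Rdeck(YAW);p,R,q=cur();piv=K0-56*D@np.array([-np.sin(.45),0,np.cos(.45)])
print("rel pivot",D.T@(p-piv),np.degrees(np.arctan2(*( -(D.T@R[:,2])[[0,2]]))));st();print(q["joint_pos"].round(1))
crop(snap("scene","s16"),(240,180),32,"s16c",12)
import math
rho=60.5;f=math.radians(-27.1+31);arc(rho*math.sin(f),rho*math.cos(f),[5,10,15,20,23],31,.2)
```

```text
rel pivot [1.20413642e+00 1.00013772e-02 5.87328416e+01] 31.224948204446285
F deck [-6.5 -0.8 -6.1] F tool [-2.4  0.8  8.6] M tool [-0.07 -0.5  -0.1 ] gap 12.340539725574697
[-12.6   4.2  96.9  -0.3  80.1  72. ]
s16c (576, 768, 3)
[np.float64(0.0047), 0, np.float64(-0.0024), 0, -5, 0]
[np.float64(0.0097), 0, np.float64(-0.0042), 0, -10, 0]
[np.float64(0.0148), 0, np.float64(-0.0055), 0, -15, 0]
[np.float64(0.0201), 0, np.float64(-0.0064), 0, -20, 0]
[np.float64(0.0232), 0, np.float64(-0.0067), 0, -23, 0]
```

View pics/s16c.png

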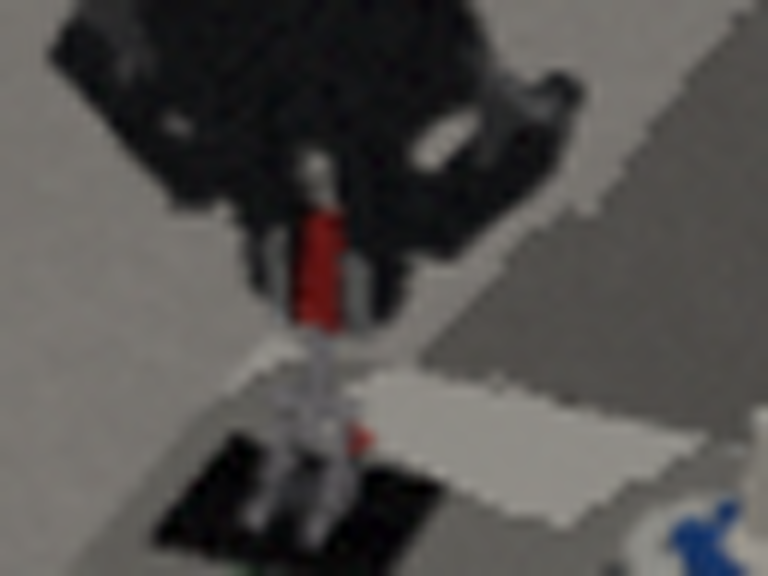

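>>> move_arm(rows=[[[0,0,-0.001,0,0,0],[0,0,-0.0015,0,0,0],[0,0,-0.0015,0,0,0]]])

```text
time: 13.55
tool_pos: [548.2, -71.9, 165.5]
tcp_rot: [-180.0, 1.0, 5.4]
ft_force: [-0.7, -1.9, -16.4]
finger_gap: 12.8
```

Run:
```python
from h import *
D=Rdeck(YAW);p,R,q=cur();piv=K0-56*D@np.array([-np.sin(.45),0,np.cos(.45)])
print("rel pivot",D.T@(p-piv),np.degrees(np.arctan2(*( -(D.T@R[:,2])[[0,2]]))));st()
snap("wrist","w17");crop(snap("scene","s17"),(235,195),26,"s17c",15)
```

```text
rel pivot [ 2.47049144 -0.2849404  61.01634477] 31.041325305926403
F deck [ -9.   -1.8 -13.8] F tool [-0.6  1.8 16.4] M tool [-0.25 -0.54 -0.07] gap 12.782507481302785
s17c (585, 780, 3)
```

View pics/w17.png

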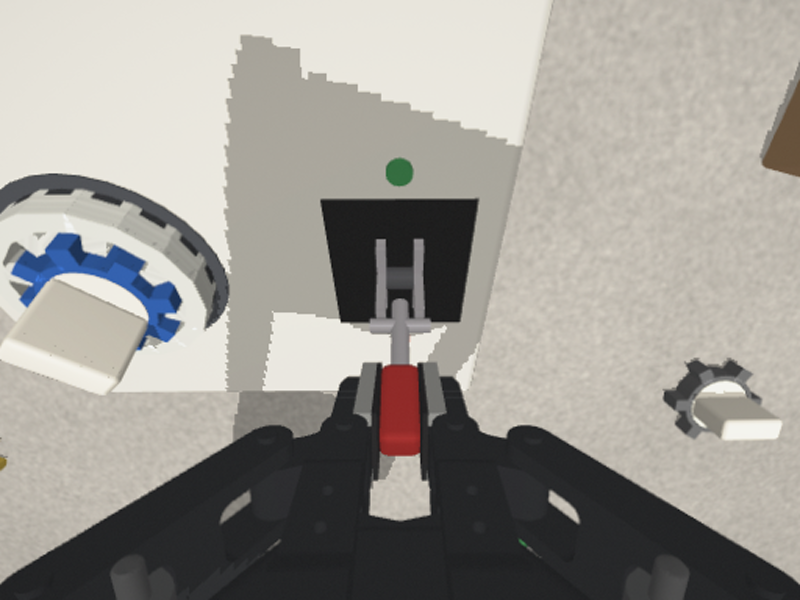

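View pics/s17c.png

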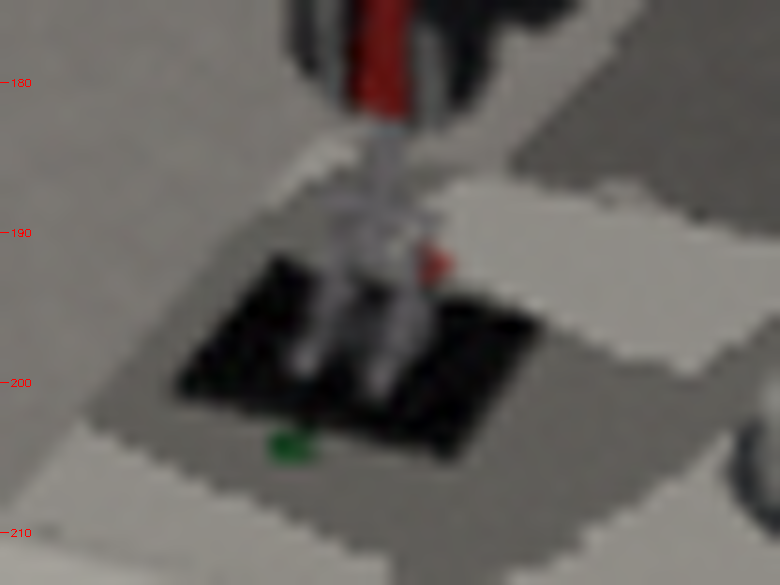

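```bash
python3 -c "
from arc import arc
arc(2.5,61,[5,10,15,20,23],31,-.2)"
```

```text
[np.float64(0.0049), 0, np.float64(-0.0022), 0, -5, 0]
[np.float64(0.0098), 0, np.float64(-0.0041), 0, -10, 0]
[np.float64(0.0149), 0, np.float64(-0.0056), 0, -15, 0]
[np.float64(0.0201), 0, np.float64(-0.0066), 0, -20, 0]
[np.float64(0.0233), 0, np.float64(-0.007), 0, -23, 0]
```

>>> move_arm(rows=[[[0.0049,0,-0.0022,0,-5,0],[0.0098,0,-0.0041,0,-10,0],[0.0149,0,-0.0056,0,-15,0],[0.0149,0,-0.0056,0,-15,0],[0.0149,0,-0.0056,0,-15,0]]])

```text
time: 14.15
tool_pos: [565.0, -70.3, 171.6]
tcp_rot: [-180.0, 15.9, 5.5]
ft_force: [-0.3, -0.9, -29.5]
finger_gap: 12.9
```

Run:
```python
from h import *
from arc import arc
D=Rdeck(YAW);p,R,q=cur();piv=K0-56*D@np.array([-np.sin(.45),0,np.cos(.45)])
x=D.T@(p-piv);t=np.degrees(np.arctan2(*( -(D.T@R[:,2])[[0,2]])))
print("rel pivot",x,np.hypot(x[0],x[2]),np.degrees(np.arctan2(x[0],x[2])),t);st()
arc(x[0],x[2],[4,8,9],t,0)
snap("scene","s18")
```

```text
rel pivot [20.20012296 -0.28277717 57.82820963] 61.25476958497703 19.254952351931774 45.86206827779476
F deck [-15.1  -0.9 -25.4] F tool [ 7.7  0.9 28.5] M tool [-0.24  0.98 -0.02] gap 12.887904959076184
[np.float64(0.0039), 0, np.float64(-0.0018), 0, -4, 0]
[np.float64(0.0079), 0, np.float64(-0.0033), 0, -8, 0]
[np.float64(0.0089), 0, np.float64(-0.0036), 0, -9, 0]
```

View pics/s18.png

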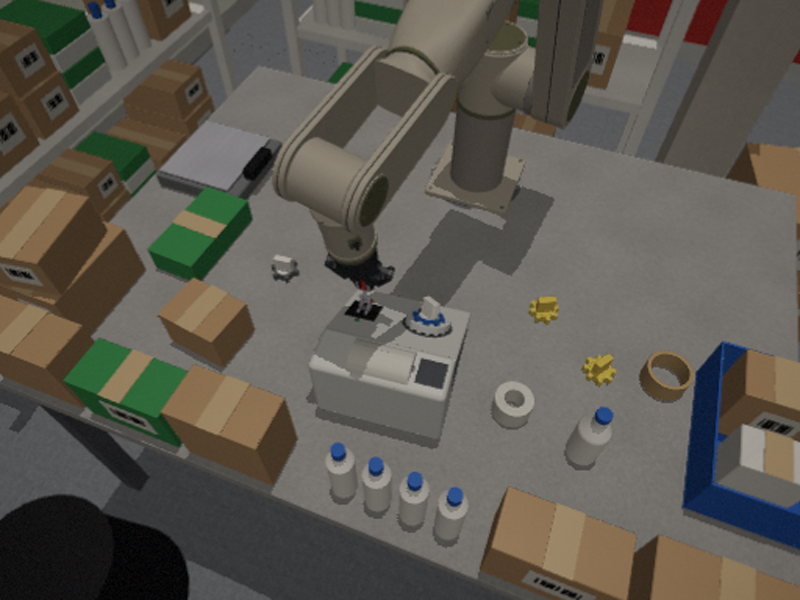

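>>> move_arm(rows=[[[0.0039,0,-0.0008,0,-4,0],[0.0079,0,-0.0021,0,-8,0],[0.0098,0,-0.0026,0,-9,0],[0.0098,0,-0.0026,0,-9,0],[0.0098,0,-0.0026,0,-9,0]]])

```text
time: 14.7
tool_pos: [572.9, -69.6, 172.4]
tcp_rot: [-179.9, 25.0, 5.5]
ft_force: [-14.7, -1.1, -16.3]
finger_gap: 12.1
```

```bash
cat > s.py <<'E'
from h import *
import sys
D=Rdeck(YAW);p,R,q=cur();piv=K0-56*D@np.array([-np.sin(.45),0,np.cos(.45)])
x=D.T@(p-piv);t=np.degrees(np.arctan2(*( -(D.T@R[:,2])[[0,2]])))
print("rel pivot",x,np.hypot(x[0],x[2]),np.degrees(np.arctan2(x[0],x[2])),t,q["time"],q["joint_pos"].round(1));st()
n=sys.argv[1]
snap("wrist","w"+n);crop(snap("scene","s"+n),(235,190),32,f"s{n}c",12)
E
python3 s.py 19
```

```text
rel pivot [27.43307798 -0.33859641 54.53415193] 61.04545432786717 26.704407956415785 54.99981931953118 14.7 [ -8.4  30.1  68.3  -6.  105.9  75.7]
F deck [-20.9   0.4  -6.8] F tool [-6.4 -0.3 21. ] M tool [-0.06 -0.19 -0.08] gap 12.062074491319864
s19c (576, 768, 3)
```

View pics/w19.png

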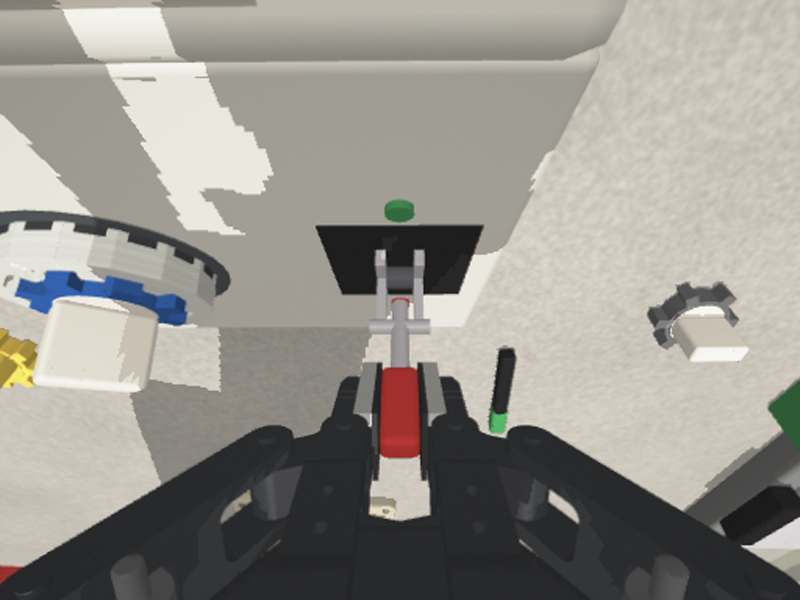

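View pics/s19c.png

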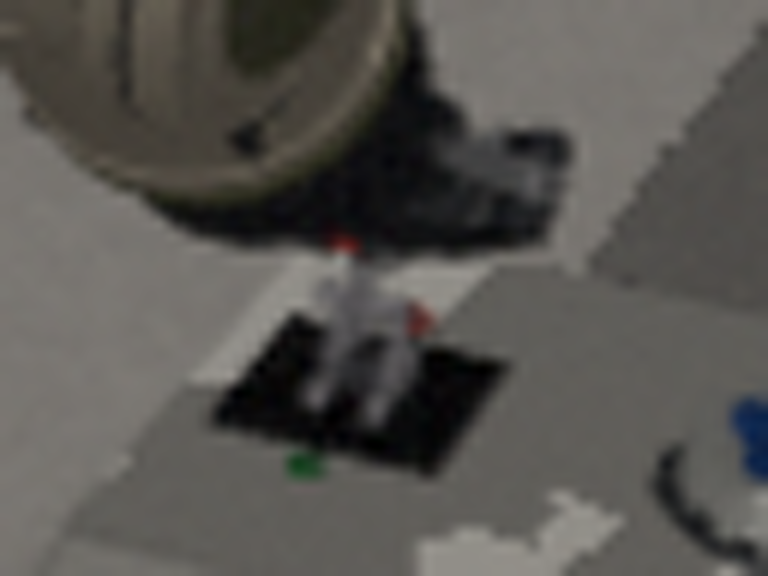

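>>> move_arm(rows=[[[0.0018,0,0.0032,0,0,0],[0.0036,0,0.0064,0,0,0],[0.0054,0,0.0096,0,0,0],[0.0054,0,0.0096,0,0,0],[0.0054,0,0.0096,0,0,0]]])

```text
time: 15.3
tool_pos: [573.6, -69.5, 163.2]
tcp_rot: [-180.0, 25.0, 5.4]
ft_force: [-17.5, -0.7, -5.7]
finger_gap: 12.4
```

```bash
python3 s.py 20
```

```text
rel pivot [23.47519825 -0.39248907 46.27967367] 51.893093261897874 26.896238400866675 54.95422231266035 15.3 [ -8.4  30.5  68.7  -6.  105.   75.8]
F deck [-18.    1.    3.8] F tool [-13.4  -1.   12.6] M tool [ 0.12 -1.37 -0.15] gap 12.40138331198928
s20c (576, 768, 3)
```

View pics/w20.png

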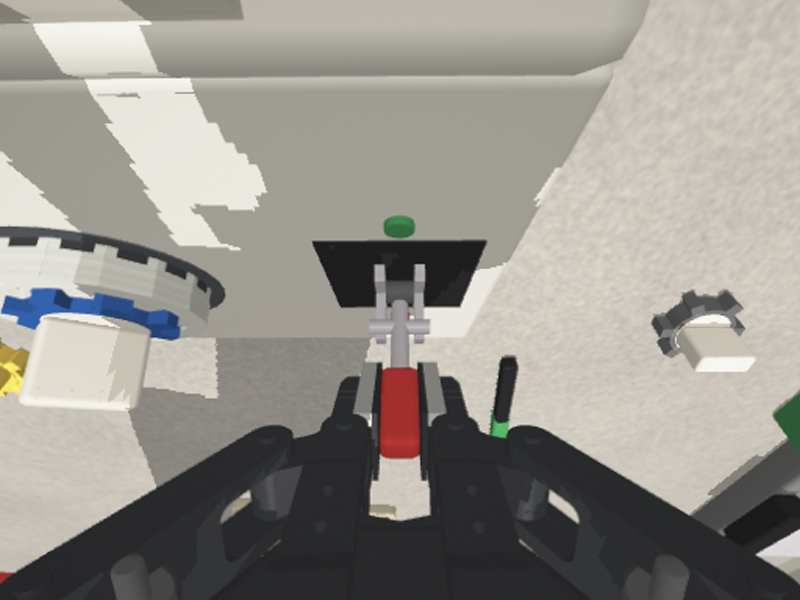

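>>> move_arm(rows=[[[0,0,0,0,0,0],[0,0,0,0,0,0],[0,0,0,0,0,0],[0,0,0,0,0,0]]], grip=0.5)

```text
time: 15.8
tool_pos: [576.5, -69.4, 162.8]
tcp_rot: [180.0, 24.7, 5.5]
ft_force: [-0.2, 0.2, -0.7]
finger_gap: 42.3
```

>>> move_arm(rows=[[[0,0,-0.02,0,0,0],[0,0,-0.05,0,0,0],[0,0,-0.08,0,0,0],[0,0,-0.1,0,8,0],[-0.03,0,-0.12,0,16,0],[-0.06,0,-0.13,0,24,0],[-0.06,0,-0.13,0,24,0],[-0.06,0,-0.13,0,24,0]]])

```text
time: 16.6
tool_pos: [575.5, -69.7, 307.9]
tcp_rot: [179.9, 0.5, 5.4]
ft_force: [0.1, 0.6, -0.3]
finger_gap: 42.3
```

```bash
python3 s.py 21
python3 - <<'E'
from h import *
s=load("s21");crop(s,(250,195),45,"s21c",9)
t=snap("top","t21");crop(t,(250,180),45,"t21c",9)
E
```

```text
rel pivot [ 97.42797088  -0.70292921 170.687464  ] 196.5360523628501 29.71761478711765 30.542423294987977 16.6 [-11.8   3.8  82.1  -0.2  94.6  72.7]
F deck [-0.   0.6 -0.3] F tool [ 0.2 -0.6  0.3] M tool [-0.03  0.02 -0.04] gap 42.33577324591265
s21c (576, 768, 3)
s21c (603, 810, 3)
t21c (603, 810, 3)
```

View pics/w21.png

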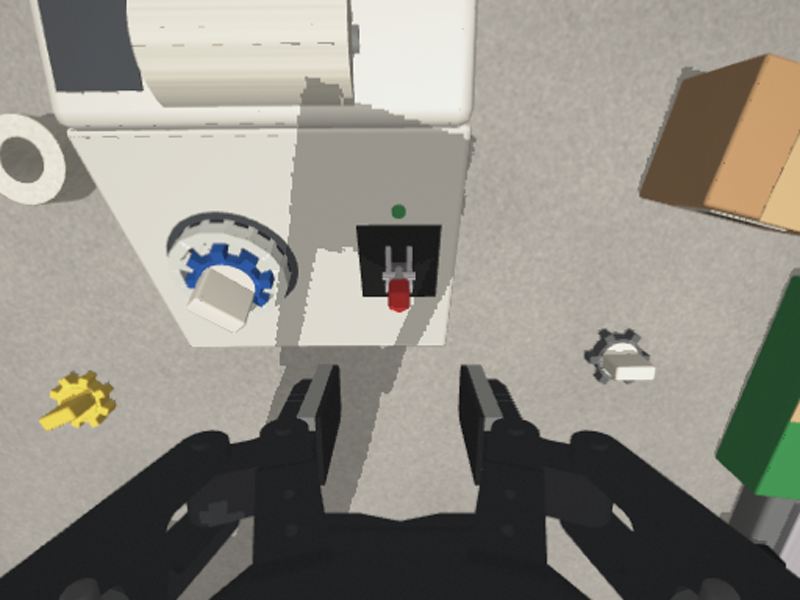

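View pics/s21c.png

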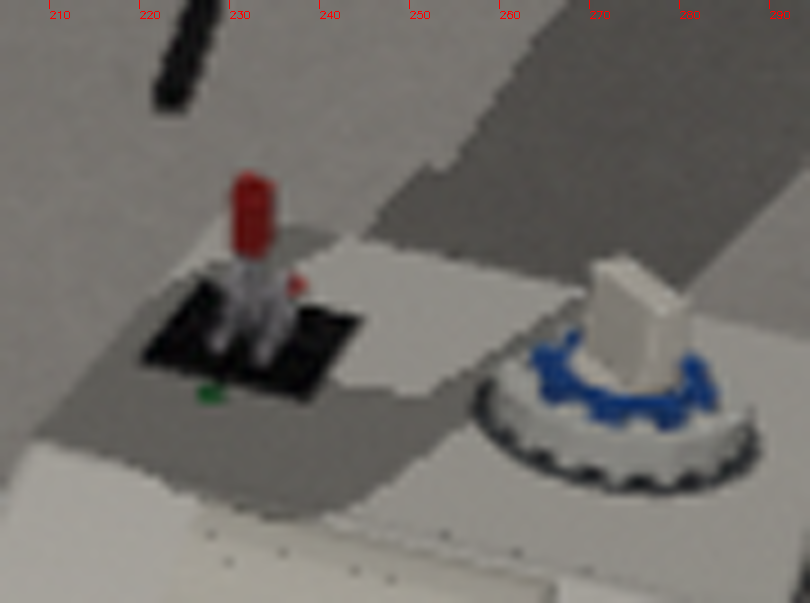

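View pics/s21.png

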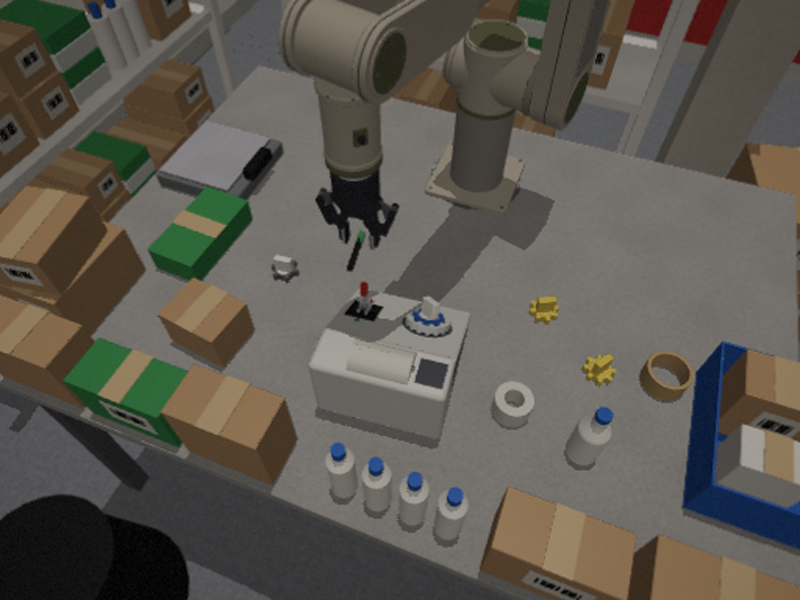

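Run:
```python
from h import *
D=Rdeck(YAW);piv=K0-56*D@np.array([-np.sin(.45),0,np.cos(.45)])
w=load("w21");s=load("s21");t=load("t21")
for a in (0,.3,.6,.75,.9):
  for e in (0,8):
    k=piv+(56+e)*D@np.array([np.sin(a-.45),0,np.cos(a-.45)]);print(a,e,*[proj(c,k)[0].round(1) for c in (w,s,t)])
crop(w,(255,178),40,"w21c",10)
```

```text
0 0 [255.5 216.5] [237.1 179.1] [270.  194.6]
0 8 [255.5 223.3] [237.7 176.6] [270.3 196.4]
0.3 0 [255.5 211.1] [235.9 179.4] [269.9 190.8]
0.3 8 [255.5 217.4] [236.3 176.9] [270.1 191.9]
0.6 0 [255.5 201.1] [234.3 181.2] [269.6 186.1]
0.6 8 [255.5 206.1] [234.5 179. ] [269.8 186.6]
0.75 0 [255.5 194.6] [233.5 182.7] [269.4 183.6]
0.75 8 [255.5 198.6] [233.6 180.7] [269.6 183.7]
0.9 0 [255.4 187.3] [232.6 184.6] [269.2 181.1]
0.9 8 [255.5 190.1] [232.6 182.8] [269.3 180.8]
w21c (600, 800, 3)
```

View pics/w21c.png

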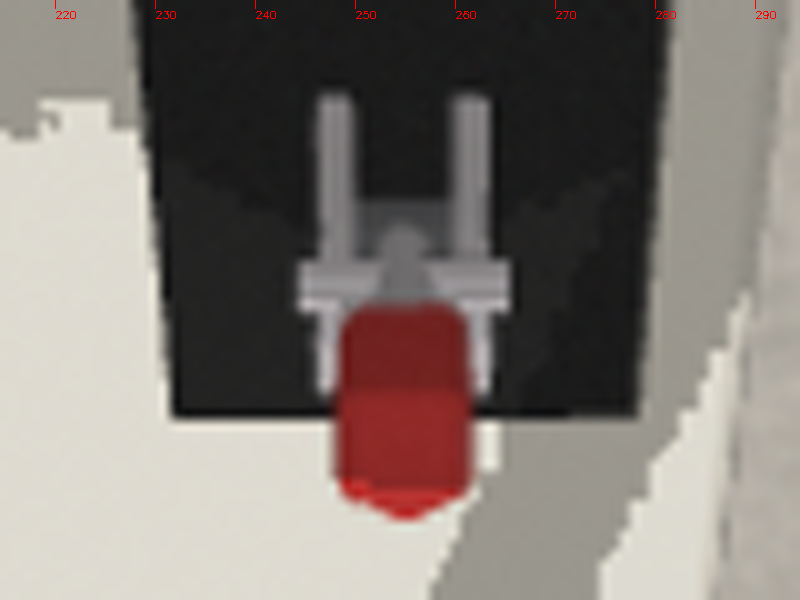

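View pics/t21c.png

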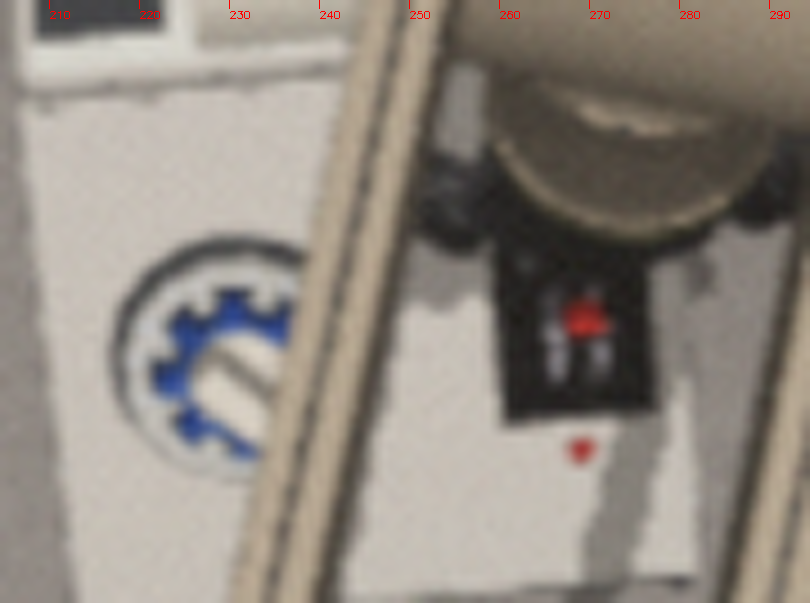

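```bash
cat > ov4.py <<'E'
import ov3
from ov3 import *
r1=np.hstack([gearov("w19",(45,185),44,10,5.5,0,-1,0),gearov("w19",(45,185),44,10,2,3.5,-1,0)])
r2=np.hstack([gearov("w21",(148,180),44,10,5.5,0,-1,0),gearov("w21",(148,180),44,10,2,3.5,-1,0)])
cv2.imwrite("pics/ov4.png",np.vstack([r1,r2]))
E
python3 ov4.py
```

```text
(no output)
```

View pics/ov4.png

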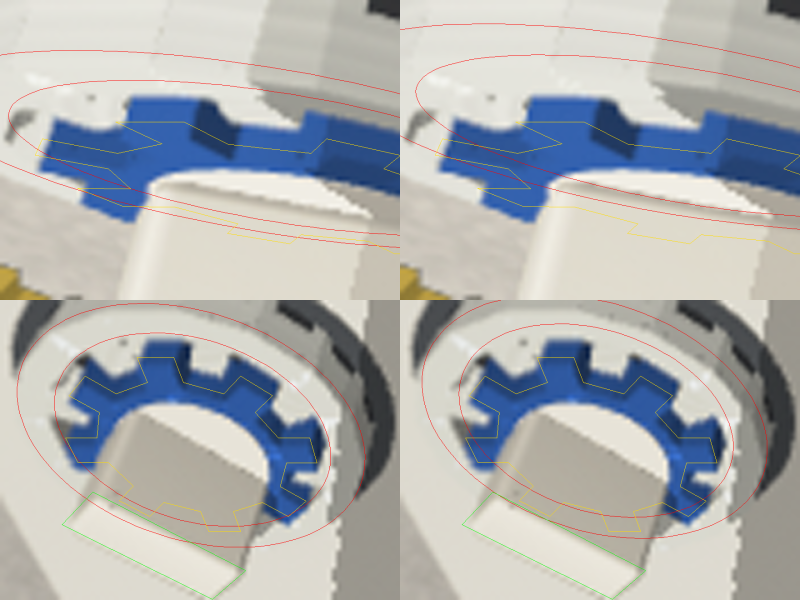

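Run:
```python
from h import *
w=load("w20")
im=w["color"][130:270,0:160,::-1];im=cv2.resize(im,None,fx=5,fy=5,interpolation=cv2.INTER_CUBIC)[:600];cv2.imwrite("pics/w20g.png",im)
w=load("w21");crop(w,(148,180),44,"w21g",9)
```

```text
w21g (594, 792, 3)
```

View pics/w20g.png

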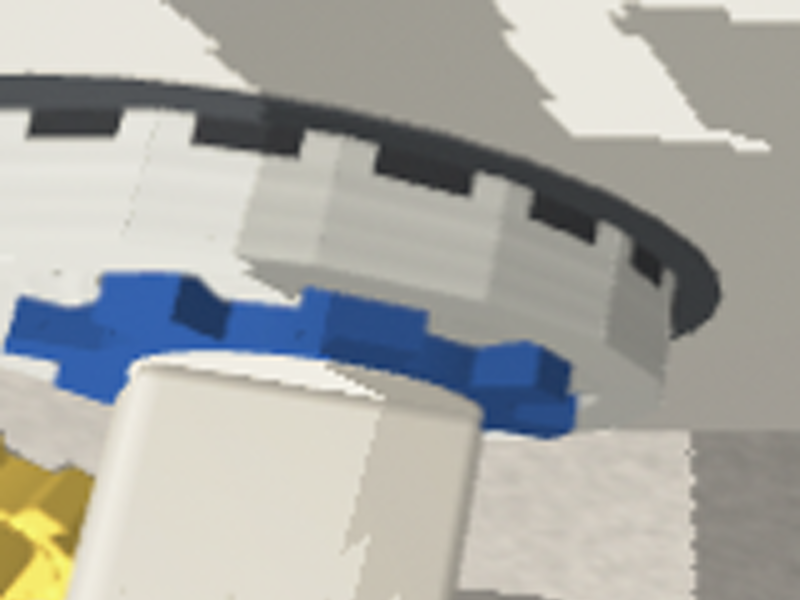

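View pics/w21g.png

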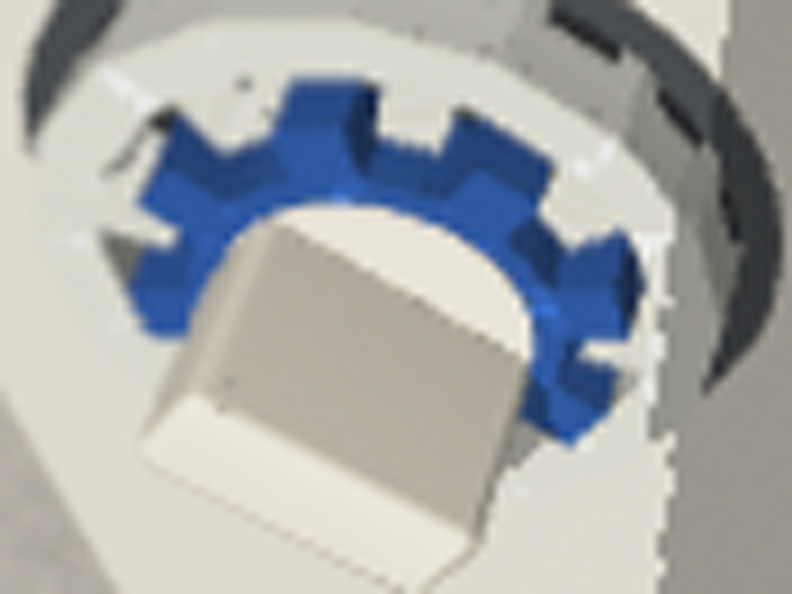

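```bash
python3 -c "
from bench import hand_in
print(hand_in())"
```

```text
the job is handed in; nothing more can be done
None
```

I fitted the blue gear in the drive ring and pushed it home. Then I pulled the red toggle out, flipped it up past its gate and let it spring back in. I handed the job in after about 16.6 s of robot time, with the gripper clear of everything.

- **Toggle:** the knob's position in all three cameras matches the full ON position (0.9 rad) with the bat fully in, to within about half a pixel. The pull stayed on the spring or at its stop wherever I read it during the crossing.
- **Gear:** the near-side wrist views show it meshed and standing about 4 mm above the ring's teeth, as it should when home. It did not move further when the push rose from 30 to 90 N. I judged the depth by eye from these views rather than by a direct measurement.
- **Other things:** the last full scene picture shows the bystanders and the yellow gears where they started.
- **What disagreed:** my first fit put the ring floor about 5.5 mm too low along the deck's normal. The gear's stop height, the ring outlines in the wrist views and the side views all pointed to the higher floor, so I went by those. Near the end of the flip the bat was held against its outer stop with up to about 28 N, so I eased it off.

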